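Load a brass nut on the track carrier and ease it round the bend into the leak-test stop

TASK

Put the brass nut over the post of the orange carrier, then slide the loaded carrier along its track, round the white bend and on past the two brass spring pins until both have sprung out again behind it and it sits home at the red stop. The bend and the stop have been re-clamped and are not where the drawing says, so ease the carrier round by feel, never pushing it against the track harder than about 15 N (a 1.5 kg weight), and never lifting it out of the channel. Leave the nut on the post, let go, and do not disturb the steel nut or the other things on the bench.

Things in the scene. Friction and masses are not known exactly. Their poses are not given: they have to be found in the camera images.
- track: Fixed L-shaped slide track on a grey plate 275 x 285 x 4 mm. Origin: bench level, on the channel's centre line where the bend nominally starts; z up. Channel 54 mm wide, walls 6 mm thick, tops 16 mm above the bench; floor = plate top, 4 mm up; friction about 0.25. Entry leg (blue walls) runs along +x, y=0, from a closed end at x=-115 mm to the bend, which turns left to +y.
- bend_centre (a point): NOMINAL centre of the bend, 80 mm along the track's y, at floor level. The bend (white walls) is a quarter circle of 80 mm centre-line radius, then the straight exit leg runs along the track's +y, centre line nominally at x=80 mm. The whole white part, with the stop on it, is really clamped up to 12 mm either way along the track's x from nominal: not measured, find it by feel. It does not yield.
- home (a point): NOMINAL place of the carrier's origin when home: on the exit leg, x=80, y=150.5, z=4 mm in the track frame; pins 15.5 mm before it. The red stop (28 mm high, side arms 56 mm either side of the centre line, 22 mm high) is really clamped up to 14 mm either way along y: not measured. Its black rubber buffer meets the carrier there and yields 6 N per mm, up to 7 mm.
- pin_left (a joint): Left (-x side of the track frame) brass ball-nosed spring pin of the stop, 12 mm thick, sticking 6 mm into the exit leg from its wall, centred 6.5 mm above the plate. Value in m: 0 = fully out, grows as it is pressed in; the passing carrier presses it about 4 mm, then it springs out behind it. Starts at 3 N, plus 0.5 N per mm. Both together hold the carrier back with 2 to 8 N, then push it on with up to 6 N.
- pin_right (a joint): The same pin on the other (+x) side of the exit leg; same values.
- carrier: Loose orange puck, 50 mm diameter, 14 mm thick, about 0.45 kg, standing in the channel on the entry leg (2 mm play each side). Origin: centre of its underside; z up. An upright steel post, 18 mm diameter, rises from its centre to 64 mm above the origin, then a cone tip to 70 mm. With the nut on, the post is free from 30 to 64 mm above the origin, to be gripped or pushed.
- brass_nut: Loose brass hexagonal nut, 31 mm across flats (about 36 across corners), 16 mm high, six-sided through hole 24 mm across, about 60 g, lying flat on the 3 mm cardboard sheet. Origin: centre of its underside; z up; its x axis points at the middle of a flat (flats every 60 degrees). Seated on the carrier its origin is 14 mm above the carrier's origin.
- steel_nut: Bystander: steel (grey) nut of the same size and shape, lying on the same cardboard; origin and axes as for the brass nut. Not to be moved.
- escutcheon: Bystander: chrome wall flange, 60 mm diameter, 15 mm high, on the cardboard; origin: centre of its underside.
- tape_roll: Bystander: white tape spool, 58 mm diameter, 24 mm high; origin: centre of its underside.
- elbow: Bystander: white plastic pipe elbow, 34 mm thick, 45 mm high, side branch 59 mm along its x; origin: underside of its upright part.
- wrench: Bystander: flat steel wrench 190 mm long lying along its x; origin: centre of its underside.
- sealant: Bystander: white jar with blue cap, 44 mm diameter, 100 mm high; origin: centre of its underside.
Not all that is in view belongs to the job. Several things have the shape of the carrier; the one meant has the colours described above.

How it is judged (in metres and radians):
On the way, in this order (a step that is already met when the one before it is completed fails the run):
1. the brass nut is seated on the carrier's post and let go (horizontal distance between brass_nut and carrier below 0.006 m and z of brass_nut in the frame of carrier between 0.011 and 0.018 m and contact force between the fingers and brass_nut below 0.1 N), for 0.2 s.
2. the loaded carrier has come through the bend into the exit leg, in the channel (y of carrier in the frame of track above 0.075 m and x of carrier in the frame of track above 0.06 m and z of carrier in the frame of track below 0.008 m and horizontal distance between brass_nut and carrier below 0.006 m), for 0.05 s.
At the end, for the whole second after the job is handed in: carrier in the stop beyond the pins (over 135 mm along the track's y, underside within 3 mm of the channel floor), both pins sprung out behind it (pressed in under 1.6 mm), brass nut seated on its post (within 6 mm of its axis, 11 to 18 mm above its underside), all at rest (y of carrier in the frame of track above 0.135 m and z of carrier in the frame of track below 0.007 m and value of joint each of pin_left, pin_right below 0.0016 m and horizontal distance between brass_nut and carrier below 0.006 m and z of brass_nut in the frame of carrier between 0.011 and 0.018 m and linear speed of each of carrier, brass_nut below 0.01 m/s); the robot touches nothing.
It fails at once if the carrier is pressed against the track, pins or stop with more than 30 N in all (its weight and the pins' squeeze included) (contact force between carrier and track above 30 N).
It fails at once if the carrier is lifted more than 8 mm off the channel floor (z of carrier in the frame of track above 0.012 m).
It fails at once if the carrier is tipped by more than 0.2 rad (angle between carrier's own z axis and vertical above 0.2 rad).
It fails at once if a bystander is moved by more than 15 mm (distance of any of steel_nut, escutcheon, tape_roll, elbow, wrench, sealant from where it was at the start of the episode above 0.015 m).
It also fails if it takes over 72 s, if anything falls off the work surface, if the arm or the gripper's body presses on something with over 40 N, if the wrist force passes 120 N, or if a joint passes its speed limit or range.

ROBOT

A 6-joint arm with a two-finger parallel gripper is mounted at the origin on the work surface. World frame = base frame: x ahead of the robot, y to its left, z up, the work surface at z = 0. Lengths are in mm, angles in rad, forces in N, time in s.
With the tool pointing down it reaches from about 350 to 975 mm from the base axis. Payload 7.1 kg.
Tool frame: the origin (TCP) lies at the very end of the fingers, on their centre line; the grasp point (between the pads) lies 19 mm behind it; x points along the fingers, z is the direction in which the jaws open and shut, and the axes are right-handed (so a half turn about x gives the same grasp; the last joint's range is limited). The gripper opens to 88 mm and grips with 3 to 60 N. Pads are 20 mm wide; open, the fingers measure 115 mm over their backs; the gripper's body (75 mm by 178 mm) begins 61 mm behind the grasp point.
Start: joints at [1.281, 0.423, 1.63, -0, 1.089, -0.019], TCP at [167.157, 602.215, 222.675] pointing down, gripper open.
Joint ranges: [-3, 3], [-0.9, 2.11], [0.09, 2.58], [-1.31, 4.45], [0.11, 2.69], [-2.54, 2.54]. Speed limits (rad/s): [2.39, 2.39, 3.01, 3.14, 3.14, 3.14].

INTERFACE

Orientations are given as a rotation vector (axis times angle).
In Python, from workcell import * gives the robot as it stands.
- The arm moves only by the shell command python3 -m crank 'ROWS'. ROWS is JSON, a list of rows, each a list of 3 entries, a list of its own where there are three numbers: the shift along the tool's x, y, z in cm, then the turn, a rotation vector about the tool's x, y, z in degrees, then the finger opening in cm, from 0 to 8.78. In form: [[[dx, dy, dz], [rx, ry, rz], claw], ...]. A call has 1 to 5 rows; each row shifts and turns the commanded pose from where the row before left it, along the tool's axes as they then stand; what a row does not reach is not made up. A row lasts 1/8 s, in which the tool goes at most 62.5 mm and 10.7 degrees, less where a joint would pass 70% of its speed; a pose out of reach is approached as far as the arm can. A call with a gripper value outside its range is refused whole. The fingers move at their own pace and stop on an object; the grip force is fixed at half the most. Time passes only in rows, so rows that do not move let the fingers close. It gives the time, the measured TCP pose, the force and the opening at its end, in the units of the state.
- get_obs(): the state, without advancing time (a new reading comes with each control period).
- get_image(name): name is "side" or "top"; returns a dict with "pixels" (384x512x3 uint8, red, green, blue), "mtx" (3x3 intrinsics, pixels), "D" ([k1, k2, p1, p2, k3] as OpenCV has them; the pictures are not rectified), "view" (4x4, takes a point from world to camera coordinates). Camera axes: x right, y down, z forward; pixel columns grow to the right and rows downward; lengths in mm; the calibration is good to about 2 mm. A picture is of the moment at which its call begins. There is no depth.
- close_job(): hands the job in, once; it reports no verdict.
The state is a dict: "t": time; "qpos": joint angles; "qvel": joint speeds; "joint_torque": joint torques, N m; "ee_pos": TCP position; "orientation": TCP orientation; "ft_force": force on the tool from outside, world axes, zero at the start; "moment": the same for the moment, N m; "width": finger opening in mm.
Only numpy, scipy, OpenCV 4.12 (cv2) and the standard library are available. Lean on these libraries where they do the work, as an engineer would, in place of code of your own. Each camera call takes 0.05 s, during which the arm holds its last target.

## Working session

There is one attempt and no reset: what is moved stays moved. The work goes in short steps, Python scripts to look and compute and a shell command to move; the robot and the scene stay as the last step left them, time stands still between calls to the robot, and variables do not carry over. Pictures are saved under pics/ and viewed, and the job is handed in when it is done.

```bash
ls; mkdir -p pics
python3 - <<'E'
from workcell import *
import cv2
o=get_obs()
for k,v in o.items(): print(k,v)
for n in("side","top"):
    im=get_image(n); cv2.imwrite(f"pics/{n}0.png",im["pixels"][:,:,::-1]); print(im["mtx"],im["D"],im["view"])
E
```

```text
pics
t 0.0
qpos [ 1.28101348e+00  4.23846390e-01  1.63068645e+00  3.05897315e-05
  1.08860278e+00 -1.89837348e-02]
qvel [-0.00018773  0.0006477  -0.00022225  0.0007599   0.00015277 -0.00023471]
joint_torque [ 1.92716194e-03 -5.44618142e+01 -2.73647600e+01  6.44974876e-02
  2.27526360e-02 -1.34211159e-04]
ee_pos [166.98611817 601.6997754  221.89963136]
orientation [-1.00834802  1.32651791  1.00686882]
ft_force [-0.05976529 -0.01284591 -0.10849139]
moment [-0.02171966  0.03011443  0.01115287]
width 87.81357692763284
[[381.93950373   0.         253.72200401]
 [  0.         381.93950373 197.31233315]
 [  0.           0.           1.        ]] [0.02619855 0.         0.         0.         0.        ] [[ 8.95065719e-01 -4.45807285e-01 -1.06406685e-02 -4.77157226e+02]
 [-3.35109485e-01 -6.56687238e-01 -6.75620829e-01  1.78150504e+02]
 [ 2.94209096e-01  6.08290832e-01 -7.37172484e-01  1.18278205e+03]
 [ 0.00000000e+00  0.00000000e+00  0.00000000e+00  1.00000000e+00]]
[[485.00821642   0.         268.01255065]
 [  0.         485.00821642 188.37370201]
 [  0.           0.           1.        ]] [-0.17598482  0.          0.          0.          0.        ] [[-1.68194541e-02 -9.99848238e-01 -4.53957162e-03 -1.24632188e+01]
 [-9.85548067e-01  1.73439567e-02 -1.68505773e-01  5.43214086e+02]
 [ 1.68558934e-01  1.63979092e-03 -9.85690213e-01  1.36335725e+03]
 [ 0.00000000e+00  0.00000000e+00  0.00000000e+00  1.00000000e+00]]
```

View pics/side0.png

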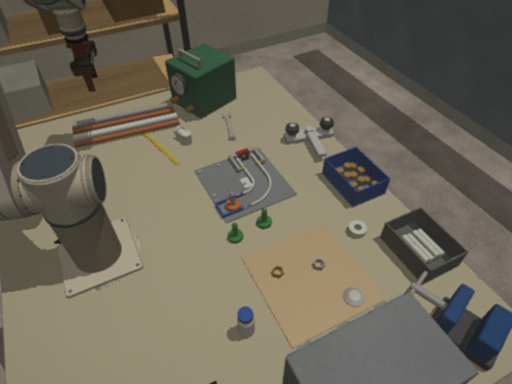

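View pics/top0.png

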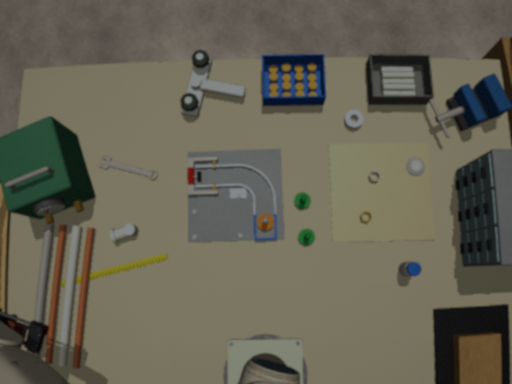

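```bash
cat > h.py <<'E'
import numpy as np, cv2
from workcell import *
def rays(im,px):
    px=np.array(px,float).reshape(-1,1,2)
    n=cv2.undistortPoints(px,im["mtx"],np.array(im["D"])).reshape(-1,2)
    V=np.array(im["view"]);R=V[:3,:3];t=V[:3,3]
    d=np.c_[n,np.ones(len(n))]@R
    return -R.T@t,d
def onz(im,px,z):
    c,d=rays(im,px); return c+d*((z-c[2])/d[:,2])[:,None]
def tri(a,pa,b,pb):
    ca,da=rays(a,[pa]);cb,db=rays(b,[pb]);da=da[0]/np.linalg.norm(da[0]);db=db[0]/np.linalg.norm(db[0])
    s=np.linalg.lstsq(np.c_[da,-db],cb-ca,rcond=None)[0]
    p=ca+da*s[0];q=cb+db*s[1];return (p+q)/2,np.linalg.norm(p-q)
def proj(im,P):
    V=np.array(im["view"]);r=cv2.Rodrigues(V[:3,:3])[0]
    return cv2.projectPoints(np.array(P,float).reshape(-1,3),r,V[:3,3],im["mtx"],np.array(im["D"]))[0].reshape(-1,2)
def load(n):
    import pickle;return pickle.load(open(n+".pkl","rb"))
def snap(n,f):
    import pickle;im=get_image(n);pickle.dump(im,open(f+".pkl","wb"));return im
def crop(im,x0,y0,x1,y1,s,f):
    c=im["pixels"][y0:y1,x0:x1,::-1];cv2.imwrite("pics/"+f+".png",cv2.resize(c,None,fx=s,fy=s,interpolation=cv2.INTER_CUBIC))
E
python3 - <<'E'
from h import *
s=snap("side","s0");t=snap("top","t0")
crop(s,190,140,340,290,5,"s0c");crop(t,180,140,310,250,6,"t0c");crop(t,320,140,440,250,6,"t0n")
E
```

```text
(no output)
```

View pics/s0c.png

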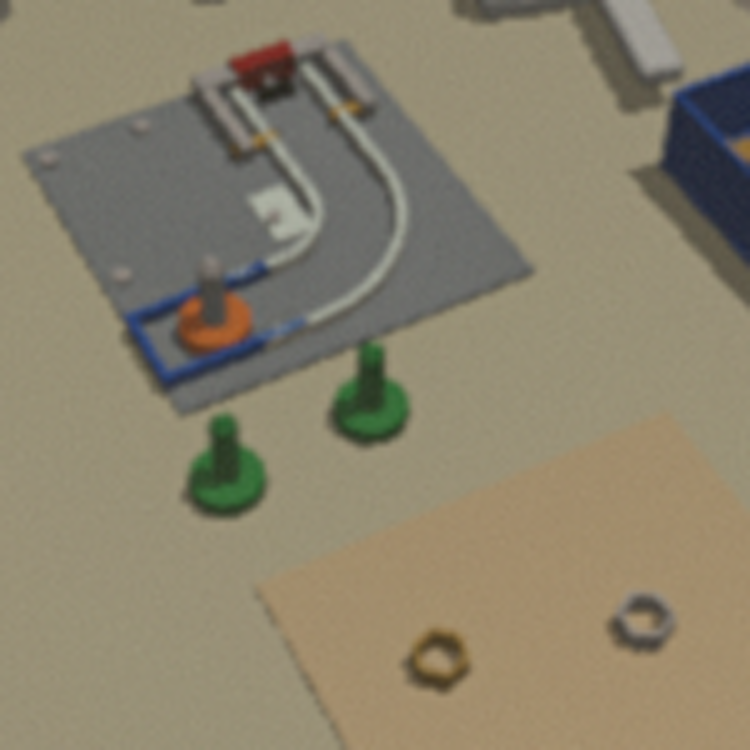

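View pics/t0c.png

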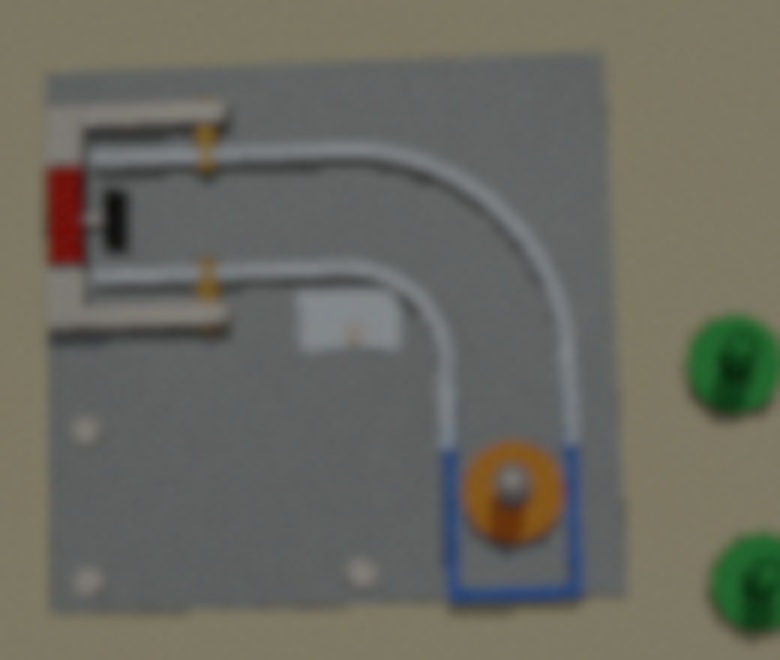

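View pics/t0n.png

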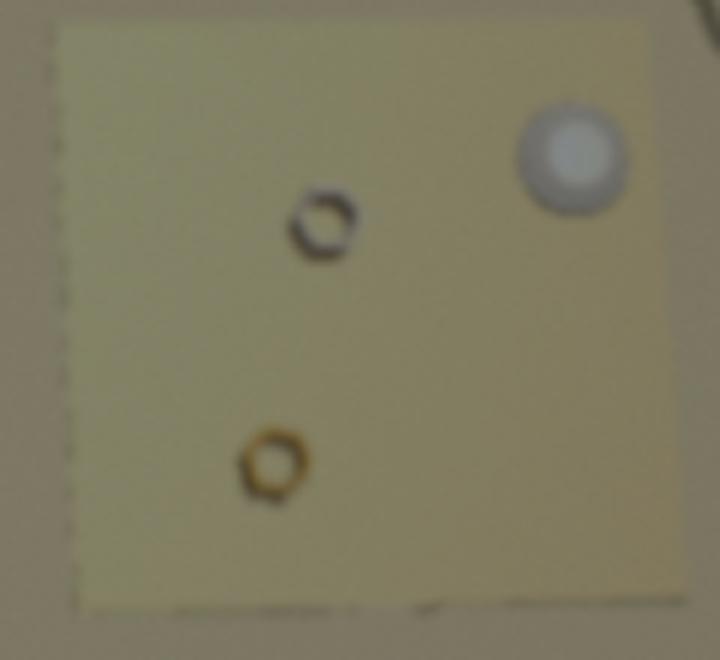

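Run:
```python
from h import *
s=load("s0");t=load("t0")
def C(im,x0,y0,s,pts): return [(x0-.5+.5/1+ (x+.5)/s-.5,y0+(y+.5)/s-.5) for x,y in pts]
def mask(im,roi,lo,hi):
    h=cv2.cvtColor(im["pixels"],cv2.COLOR_RGB2HSV);m=cv2.inRange(h,lo,hi);z=np.zeros_like(m);x0,y0,x1,y1=roi;z[y0:y1,x0:x1]=m[y0:y1,x0:x1];return z
def blobs(m):
    n,_,st,c=cv2.connectedComponentsWithStats(m);return [(st[i].tolist(),c[i].round(2).tolist()) for i in range(1,n) if st[i][4]>3]
# hsv samples
for im,p in((t,(365,217)),(t,(365,212)),(t,(358,217)),(t,(374,178)),(t,(340,230)),(t,(265,228)),(t,(265,220)),(t,(265,239)),(s,(278,271)),(s,(274,271)),(s,(233,206)),(s,(222,205)),(s,(270,280))):
    print(p,cv2.cvtColor(im["pixels"],cv2.COLOR_RGB2HSV)[p[1],p[0]])
for nm,im,rn,rc in(("t",t,(350,205,382,232),(245,205,290,250)),("s",s,(265,258,295,285),(205,180,260,225))):
    print(nm,"nut",blobs(mask(im,rn,(12,105,30),(28,255,255))))
    print(nm,"orange",blobs(mask(im,rc,(3,130,60),(20,255,255))))
    print(nm,"blue",blobs(mask(im,rc,(100,110,40),(130,255,255))))
# plate corners from top crop
pc=C(t,180,140,6,[(47,75),(602,55),(624,597),(52,612)])
print("plate z4",onz(t,pc,4).round(1))
b=C(t,180,140,6,[(441,448),(582,446),(582,602),(451,605)])
print("blue z16",onz(t,b,16).round(1))
pt=C(t,180,140,6,[(512,480)])[0]; ps=C(s,190,140,5,[(210,258)])[0]
print("post tip",tri(t,pt,s,ps), onz(t,[pt],74))
print("pins",onz(t,C(t,180,140,6,[(207,148),(208,280),(117,222),(65,217)]),10.5).round(1))
```

```text
(365, 217) [ 27  61 130]
(365, 212) [ 21 134 103]
(358, 217) [ 27  61 126]
(374, 178) [ 27  58 131]
(340, 230) [ 27  60 131]
(265, 228) [ 14 227 101]
(265, 220) [ 15  18 114]
(265, 239) [109 144 108]
(278, 271) [ 19  83 157]
(274, 271) [ 18 112 141]
(233, 206) [ 12 178 163]
(222, 205) [ 38   9 111]
(270, 280) [ 18  84 163]
t nut [([360, 211, 12, 12, 59], [365.56, 216.37])]
t orange [([258, 214, 15, 16, 161], [264.96, 222.07])]
t blue [([254, 215, 23, 25, 113], [263.93, 230.93])]
s nut [([272, 265, 12, 13, 88], [277.56, 270.92])]
s orange [([226, 199, 14, 11, 99], [232.45, 204.58])]
s blue [([216, 198, 27, 18, 77], [226.43, 208.08])]
plate z4 [[666.8 222.4   4. ]
 [671.7 -60.    4. ]
 [397.7 -65.1   4. ]
 [394.4 217.1   4. ]]
blue z16 [[471.5  23.5  16. ]
 [471.3 -45.7  16. ]
 [394.9 -44.2  16. ]
 [394.5  19.6  16. ]]
post tip (array([447.90867077, -11.6357967 ,  82.44528325]), np.float64(0.5385959965929262)) [[449.06187245 -11.62748499  74.        ]]
pins [[625.7 139.6  10.5]
 [558.3 138.9  10.5]
 [588.6 184.8  10.5]
 [591.7 211.1  10.5]]
```

Run:
```python
from h import *
s=load("s0");t=load("t0")
def C(x0,y0,s,pts): return [(x0+(x+.5)/s-.5,y0+(y+.5)/s-.5) for x,y in pts]
print("nut",tri(t,(365.56,216.37),s,(277.56,270.92)), onz(t,[(365.56,216.37)],11),onz(s,[(277.56,270.92)],11),onz(t,[(365.56,216.37)],19),onz(s,[(277.56,270.92)],19))
tn=(374,177);
print("steel",onz(t,C(320,140,6,[(325,225)]),11))
w=C(180,140,6,[(200,155),(200,273),(340,150),(340,270),(445,400),(572,400),(570,340),(447,360)])
print("white z16",onz(t,w,16).round(1))
crop(t,350,200,385,235,18,"t0nn");crop(s,260,255,335,290,10,"s0nn")
```

```text
nut (array([ 458.10964542, -308.40513942,   18.28950891]), np.float64(1.1667815031977036)) [[ 459.45930174 -310.05522936   11.        ]] [[ 459.92601956 -304.47222158   11.        ]] [[ 458.59370565 -308.44921056   19.        ]] [[ 457.29439089 -308.65771329   19.        ]]
steel [[ 577.82894418 -341.00300412   11.        ]]
white z16 [[620.9 142.5  16. ]
 [560.9 142.3  16. ]
 [622.1  72.3  16. ]
 [561.2  72.6  16. ]
 [495.3  21.2  16. ]
 [494.2 -41.2  16. ]
 [524.1 -40.8  16. ]
 [515.1  20.   16. ]]
```

View pics/t0nn.png

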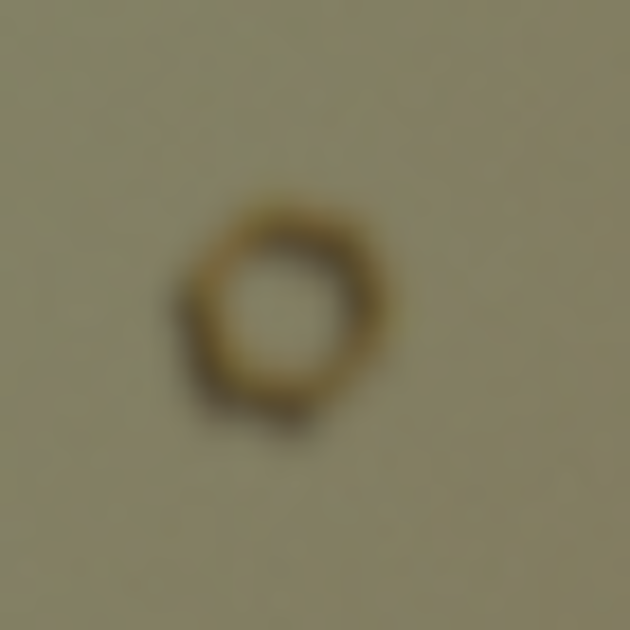

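View pics/s0nn.png

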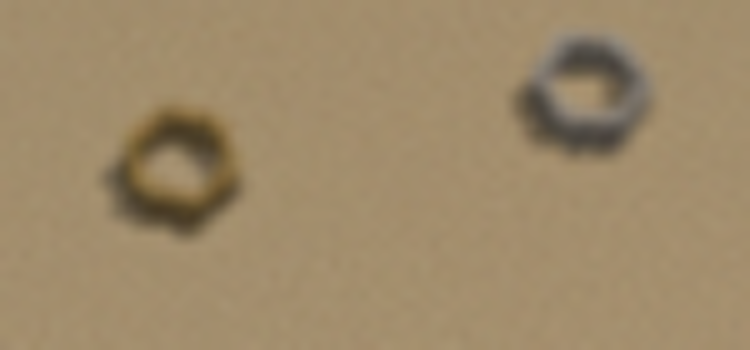

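Run:
```python
from h import *
for n,c in (("t0",(365.8,216.3)),("s0",(277.9,270.9))):
    im=load(n);h=cv2.cvtColor(im["pixels"],cv2.COLOR_RGB2HSV).astype(float)
    # chroma-brass score: saturation excess on world grid z=19
    g=np.arange(-26,26.1,.5);X,Y=np.meshgrid(g,g)
    c0=np.array([458.3,-308.6])
    P=np.c_[X.ravel()+c0[0],Y.ravel()+c0[1],np.full(X.size,19.)]
    px=proj(im,P).astype(np.float32).reshape(X.shape+(2,))
    S=cv2.remap(h[:,:,1].astype(np.float32),px[...,0],px[...,1],cv2.INTER_CUBIC)
    bg=np.median(S); W=np.clip(S-bg-15,0,None); W[np.hypot(X,Y)>24]=0
    cx,cy=(W*X).sum()/W.sum(),(W*Y).sum()/W.sum()
    th=np.arctan2(Y-cy,X-cx);r=np.hypot(X-cx,Y-cy)
    z=(W*r**6*np.exp(6j*th)).sum()/(W*r**6).sum()
    print(n,cx,cy,"corner ang",np.degrees(np.angle(z))/6,abs(z))
    v=cv2.resize(np.clip(S*1.,0,255).astype(np.uint8)[::-1],None,fx=4,fy=4);cv2.imwrite(f"pics/r_{n}.png",v)
```

```text
t0 -0.04515623830485277 0.424155633312223 corner ang 14.02223460406615 0.10549658568131075
s0 -0.6066478084759477 0.5875860324650853 corner ang 10.483344047315938 0.08574857505277546
```

View pics/r_t0.png

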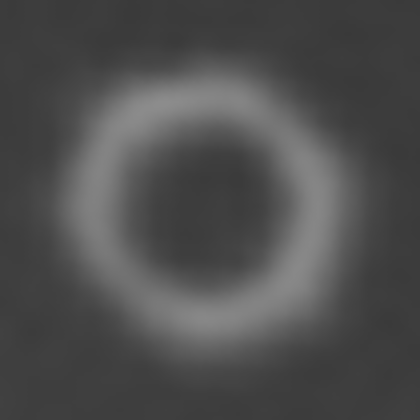

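View pics/r_s0.png

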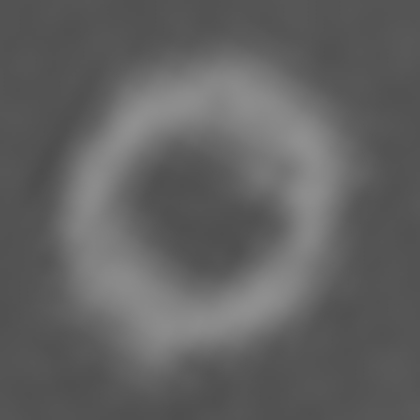

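```bash
cat >> h.py <<'E'
from scipy.spatial.transform import Rotation as Ro
def st():
    o=get_obs();R=Ro.from_rotvec(o["orientation"]).as_matrix()
    print("t",round(o["t"],2),"tcp",np.round(o["ee_pos"],2),"F",np.round(o["ft_force"],2),"w",round(o["width"],1),"jawdeg",round(np.degrees(np.arctan2(R[1,2],R[0,2])),2),"q6",round(o["qpos"][5],2)); print(R.round(3).tolist());return o,R
def goal(p,jaw=None):
    """tool-axes shift in cm to world point p, and turn about tool x"""
    o,R=st();d=R.T@(np.array(p)-o["ee_pos"])/10
    print("shift cm",d.round(2),"rows",np.linalg.norm(d)/6.25)
    if jaw is not None:
        a=np.degrees(np.arctan2(R[1,2],R[0,2]));e=jaw-a
        print("turn about tool x:",round(-((e+180)%360-180),1),"or +-180")
E
python3 -c "
from h import *
goal([458.3,-308.3,80],-78);print(load('t0').keys())"
```

```text
t 0.2 tcp [167.06 601.9  222.2 ] F [ 1.79 -0.08  0.06] w 87.7 jawdeg 74.48 q6 -0.02
[[-0.0, -0.964, 0.268], [-0.001, 0.268, 0.964], [-1.0, 0.0, -0.001]]
shift cm [ 14.29 -52.41 -79.9 ] rows 15.458911967779521
turn about tool x: 152.5 or +-180
dict_keys(['pixels', 'mtx', 'D', 'view'])
```

```bash
R='[0.3,-5.8,-0.55],[5.5,0,0],8.78'; 
python3 -m crank '[[[0.4,-5.8,-0.55],[5.5,0,0],8.78],[[0.4,-5.8,-0.55],[5.5,0,0],8.78],[[0.4,-5.8,-0.55],[5.5,0,0],8.78],[[0.4,-5.8,-0.55],[5.5,0,0],8.78],[[0.4,-5.8,-0.55],[5.5,0,0],8.78]]'
python3 -m crank '[[[0.4,-5.8,-0.55],[5.5,0,0],8.78],[[0.4,-5.8,-0.55],[5.5,0,0],8.78],[[0.4,-5.8,-0.55],[5.5,0,0],8.78],[[0.4,-5.8,-0.55],[5.5,0,0],8.78],[[0.4,-5.8,-0.55],[5.5,0,0],8.78]]'
python3 -m crank '[[[0.4,-5.8,-0.55],[5.5,0,0],8.78],[[0.4,-5.8,-0.55],[5.5,0,0],8.78],[[0.4,-5.8,-0.55],[5.5,0,0],8.78],[[0.4,-5.8,-0.55],[5.5,0,0],8.78],[[0.4,-5.8,-0.55],[5.5,0,0],8.78]]'
python3 -c "
from h import *
goal([458.3,-308.3,70],-18)"
```

```text
t: 0.82
ee_pos: [413.6, 448.4, 202.4]
orientation: [-0.638, 1.475, 0.638]
ft_force: [0.7, 0.5, 0.2]
width: 88.0
t: 1.45
ee_pos: [559.7, 199.3, 182.4]
orientation: [-0.264, 1.554, 0.264]
ft_force: [0.8, 0.2, -0.2]
width: 87.9
t: 2.08
ee_pos: [574.4, -89.1, 162.5]
orientation: [0.112, 1.567, -0.112]
ft_force: [-0.0, -0.8, 0.1]
width: 87.7
t 2.08 tcp [574.35 -89.13 162.53] F [-0.03 -0.82  0.07] w 87.7 jawdeg -8.2 q6 -0.03
[[0.0, 0.143, 0.99], [-0.0, 0.99, -0.143], [-1.0, -0.0, 0.0]]
shift cm [  9.25 -23.35  -8.36] rows 4.235139029867717
turn about tool x: 9.8 or +-180
```

```bash
python3 -m crank '[[[1.0,-4.9,-1.7],[0,0,0],6],[[2,-4.9,-1.7],[0,0,0],6],[[2,-4.9,-1.7],[0,0,0],6],[[2,-4.9,-1.7],[0,0,0],6],[[2.25,-3.75,-1.56],[9.8,0,0],6]]'
python3 -m crank '[[[0,0,0],[0,0,0],6]]'
python3 -c "
from h import *
goal([458.3,-308.3,5],-18)
s=snap('side','s1');t=snap('top','t1')
crop(s,240,230,320,290,8,'s1');crop(t,325,180,405,240,8,'t1')"
```

```text
t: 2.7
ee_pos: [458.2, -308.6, 69.7]
orientation: [0.247, 1.556, -0.248]
ft_force: [-0.0, -1.4, 0.0]
width: 59.8
t: 2.82
ee_pos: [456.7, -308.0, 68.6]
orientation: [0.249, 1.56, -0.247]
ft_force: [0.6, 1.1, 0.0]
width: 60.0
t 2.83 tcp [ 456.68 -308.03   68.56] F [0.62 1.06 0.01] w 60.0 jawdeg -18.08 q6 -0.3
[[-0.003, 0.31, 0.951], [0.002, 0.951, -0.31], [-1.0, 0.001, -0.003]]
shift cm [6.36 0.02 0.18] rows 1.0173563914126023
turn about tool x: -0.1 or +-180
```

View pics/s1.png

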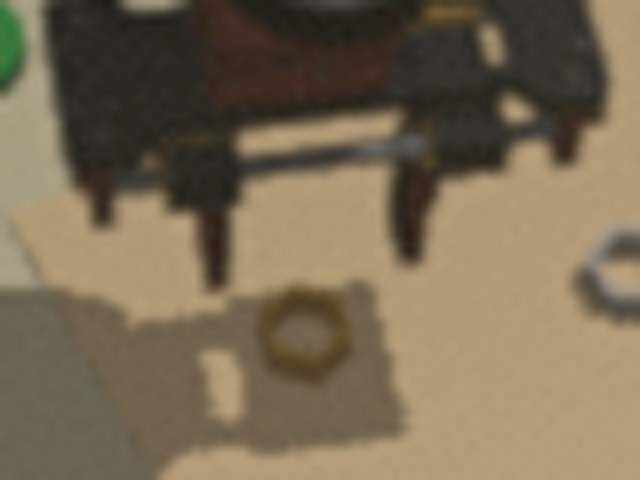

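View pics/t1.png

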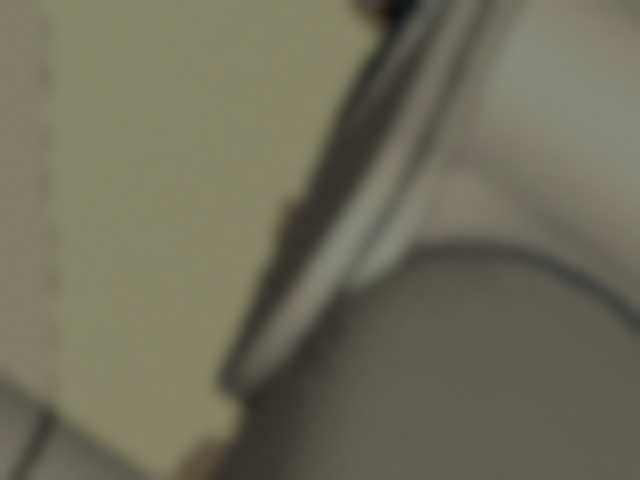

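```bash
python3 -m crank '[[[4.0,0,0.1],[0,0,0],6],[[0,0,0],[0,0,0],6]]'
python3 -c "
from h import *
o,R=goal([458.3,-308.3,5],-18) or (get_obs(),0)
s=snap('side','s2');print(proj(s,[o['ee_pos'],[458.3,-308.3,19]]))
crop(s,240,230,320,290,8,'s2')"
```

```text
t: 3.18
ee_pos: [459.4, -305.1, 29.0]
orientation: [0.243, 1.561, -0.241]
ft_force: [-0.1, -0.8, 0.3]
width: 60.0
t 3.17 tcp [ 459.38 -305.07   28.97] F [-0.11 -0.78  0.29] w 60.0 jawdeg -17.66 q6 -0.3
[[-0.003, 0.303, 0.953], [0.002, 0.953, -0.303], [-1.0, 0.001, -0.004]]
shift cm [ 2.4  -0.34  0.  ] rows 0.3873794655927052
turn about tool x: 0.3 or +-180
[[277.71149445 267.84764832]
 [277.8026604  270.68992396]]
```

View pics/s2.png

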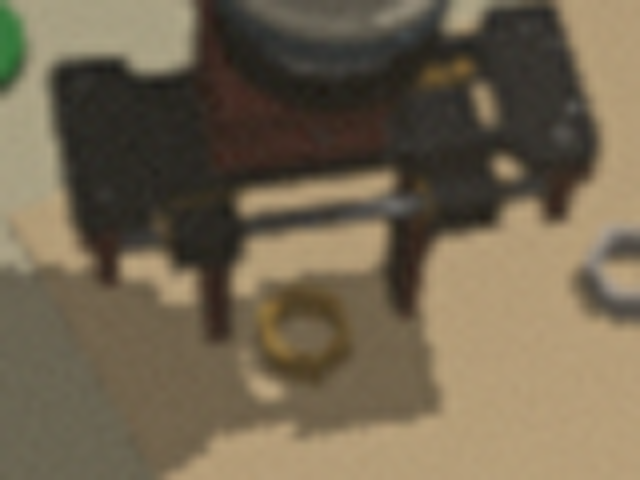

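```bash
python3 -m crank '[[[0,0,0],[0,0,0],6],[[0,0,0],[0,0,0],6]]'
python3 -c "
from h import *
o,R=goal([458.3,-308.3,5],-18) or (get_obs(),0)
"
```

```text
t: 3.48
ee_pos: [460.9, -307.2, 31.5]
orientation: [0.243, 1.555, -0.244]
ft_force: [-0.1, 0.2, -0.5]
width: 59.9
t 3.48 tcp [ 460.85 -307.23   31.51] F [-0.09  0.15 -0.53] w 59.9 jawdeg -17.77 q6 -0.3
[[0.002, 0.305, 0.952], [-0.001, 0.952, -0.305], [-1.0, -0.001, 0.002]]
shift cm [ 2.65 -0.18 -0.22] rows 0.42652632116347283
turn about tool x: 0.2 or +-180
```

```bash
for i in 1 2 3; do
python3 -m crank '[[[0,0,0],[0,0,0],6]]' | grep ee_pos; done
```

```text
ee_pos: [460.4, -307.2, 31.0]
ee_pos: [460.1, -307.2, 30.6]
ee_pos: [459.9, -307.1, 30.3]
```

```bash
python3 -m crank '[[[1.2,-0.16,-0.1],[0,0,0],6],[[1.0,0,0],[0,0,0],6],[[0.3,0,0],[0,0,0],6],[[0,0,0],[0,0,0],6],[[0,0,0],[0,0,0],6]]' 
python3 -m crank '[[[0,0,0],[0,0,0],2.8],[[0,0,0],[0,0,0],2.8],[[0,0,0],[0,0,0],2.8],[[0,0,0],[0,0,0],2.8]]'
python3 -m crank '[[[0,0,0],[0,0,0],2.8],[[0,0,0],[0,0,0],2.8]]'
```

```text
t: 4.47
ee_pos: [458.6, -308.3, 5.2]
orientation: [0.244, 1.557, -0.244]
ft_force: [-0.3, 1.5, 1.0]
width: 59.7
t: 4.97
ee_pos: [458.5, -308.2, 5.3]
orientation: [0.244, 1.557, -0.244]
ft_force: [-0.8, 0.1, 0.1]
width: 30.9
t: 5.22
ee_pos: [458.5, -308.2, 5.3]
orientation: [0.244, 1.557, -0.244]
ft_force: [-0.3, 1.0, 2.8]
width: 30.9
```

```bash
python3 -m crank '[[[-2,0,0],[0,0,0],2.8],[[-4,0,0],[0,0,0],2.8],[[-4,0,0],[0,0,0],2.8],[[0,0,0],[0,0,0],2.8]]'
python3 - <<'E'
from h import *
for n,roi in(("t0",(245,205,290,250)),("s0",(205,180,260,225))):
    im=load(n);h=cv2.cvtColor(im["pixels"],cv2.COLOR_RGB2HSV);m=cv2.inRange(h,(3,90,60),(22,255,255));z=np.zeros_like(m);x0,y0,x1,y1=roi;z[y0:y1,x0:x1]=m[y0:y1,x0:x1]
    c=max(cv2.findContours(z,cv2.RETR_EXTERNAL,cv2.CHAIN_APPROX_NONE)[0],key=len)
    e=cv2.fitEllipse(cv2.convexHull(c));print(n,e,[onz(im,[e[0]],q).round(1) for q in(11,18)])
im=load("s0")
print(proj(im,[[448.5,-11.6,z] for z in(4,18,68,74)]))
im=load("t0")
print(proj(im,[[448.5,-11.6,z] for z in(4,18,68,74)]))
goal([448.5,-11.6,105])
E
```

```text
t: 5.72
ee_pos: [460.5, -309.7, 109.2]
orientation: [0.241, 1.551, -0.246]
ft_force: [1.2, 0.1, -0.1]
width: 31.1
t0 ((264.91864013671875, 221.7212677001953), (16.38890838623047, 17.064960479736328), 6.6687331199646) [array([[449.4, -11. ,  11. ]]), array([[448.7, -11. ,  18. ]])]
s0 ((232.09971618652344, 203.96226501464844), (11.93685245513916, 15.045001029968262), 71.23843383789062) [array([[448.9,  -3.7,  11. ]]), array([[446.7,  -9.5,  18. ]])]
[[233.05552361 206.90584167]
 [232.8469232  204.19106459]
 [232.07349298 194.1319175 ]
 [231.97756859 192.88504438]]
[[265.16692193 222.25129868]
 [265.11755214 221.77665976]
 [264.93311235 220.00327773]
 [264.91008404 219.78184065]]
t 5.72 tcp [ 460.54 -309.68  109.2 ] F [ 1.16  0.11 -0.06] w 31.1 jawdeg -17.82 q6 -0.3
[[0.006, 0.306, 0.952], [-0.004, 0.952, -0.306], [-1.0, -0.002, 0.007]]
shift cm [  0.29  28.01 -10.27] rows 4.773620490365235
```

```bash
python3 -m crank '[[[0,4,-1.5],[0,0,0],2.8],[[0,6,-2.1],[0,0,0],2.8],[[0,6,-2.15],[0,0,0],2.8],[[0,6,-2.15],[0,0,0],2.8],[[0,5.98,-2.15],[0,0,0],2.8]]' 
python3 -m crank '[[[0,0,0],[-9,0,0],2.8],[[0,0,0],[-9,0,0],2.8],[[0,0,0],[0,0,0],2.8],[[0,0,0],[0,0,0],2.8],[[0,0,0],[0,0,0],2.8]]' 
python3 -c "
from h import *
o,R=goal([448.2,-11.2,105],0) or (get_obs(),0)
s=snap('side','s3');t=snap('top','t3')
crop(s,190,140,270,220,8,'s3');crop(t,225,180,305,240,8,'t3')"
```

```text
t: 6.35
ee_pos: [447.8, -13.9, 105.0]
orientation: [0.244, 1.557, -0.244]
ft_force: [1.7, -0.7, -0.6]
width: 31.4
t: 6.98
ee_pos: [448.5, -16.0, 105.1]
orientation: [-0.001, 1.571, 0.001]
ft_force: [-0.4, -0.6, 0.0]
width: 31.1
t 6.97 tcp [448.49 -15.99 105.12] F [-0.39 -0.61  0.02] w 31.1 jawdeg 0.05 q6 -0.06
[[-0.0, -0.001, 1.0], [0.0, 1.0, 0.001], [-1.0, 0.0, -0.0]]
shift cm [ 0.01  0.48 -0.03] rows 0.07679797492671547
turn about tool x: 0.1 or +-180
```

View pics/s3.png

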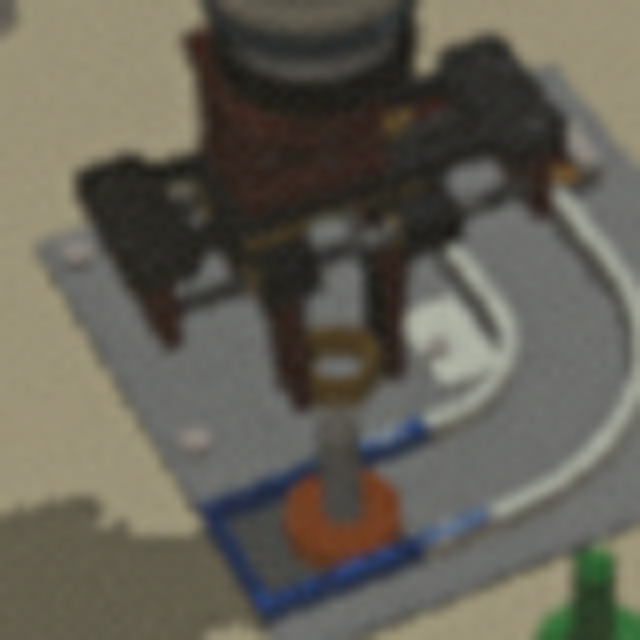

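View pics/t3.png

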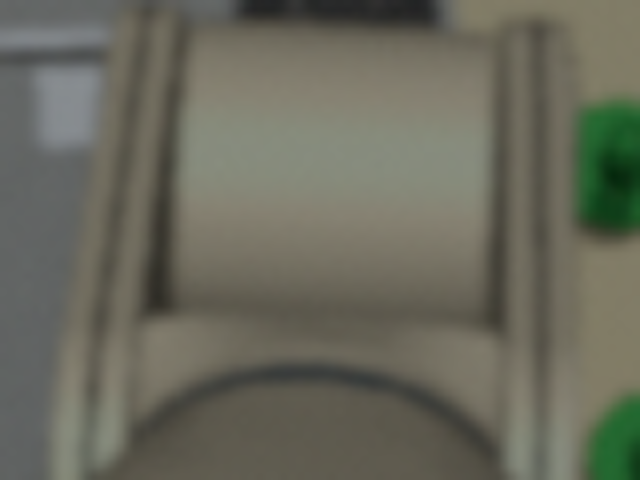

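Run:
```python
from h import *
s=load("s3");im=s
h=cv2.cvtColor(im["pixels"],cv2.COLOR_RGB2HSV);m=cv2.inRange(h,(12,120,50),(28,255,255));z=np.zeros_like(m);z[178:192,226:241]=m[178:192,226:241]
ys,xs=np.nonzero(z);print(len(xs),xs.mean(),ys.mean(),xs.min(),xs.max(),ys.min(),ys.max())
print("nut if centre z111",onz(s,[(xs.mean(),ys.mean())],111))
print("expect px",proj(s,[[448.5,-16,111],[448.2,-11.2,74]]))
print("cam",rays(s,[(0,0)])[0])
crop(s,215,165,250,215,14,'s3b')
```

```text
27 232.5185185185185 184.92592592592592 229 236 182 189
nut if centre z111 [[451.91468998 -12.98738917 111.        ]]
expect px [[231.93427813 185.87234662]
 [231.84404631 192.83616973]]
cam [ 138.80176121 -815.20648136  987.1993002 ]
```

View pics/s3b.png

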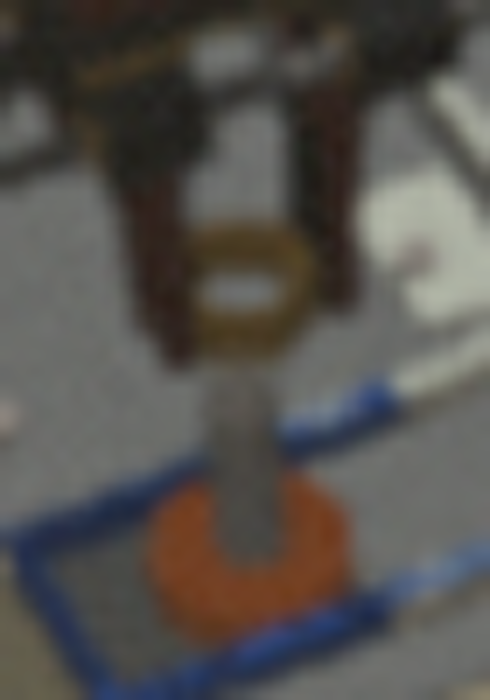

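```bash
python3 -m crank '[[[0.3,0.48,0],[0,0,0],2.8],[[0,0,0],[0,0,0],2.8],[[0,0,0],[0,0,0],2.8]]' 
python3 -m crank '[[[0,0,0],[0,0,0],2.8],[[0,0,0],[0,0,0],2.8]]' 
python3 -c "
from h import *
s=snap('side','s4')
print(proj(s,[[*get_obs()['ee_pos'][:2],z] for z in (100,108,116)]))
crop(s,215,165,250,215,14,'s4')"
```

```text
t: 7.45
ee_pos: [448.5, -10.8, 102.1]
orientation: [-0.003, 1.571, 0.003]
ft_force: [0.7, -1.3, -1.0]
width: 31.0
t: 7.7
ee_pos: [448.6, -10.9, 102.2]
orientation: [-0.002, 1.571, 0.002]
ft_force: [-0.9, 0.4, 0.1]
width: 31.1
[[231.49509548 187.23509611]
 [231.36175213 185.50605224]
 [231.22709562 183.76028545]]
```

View pics/s4.png

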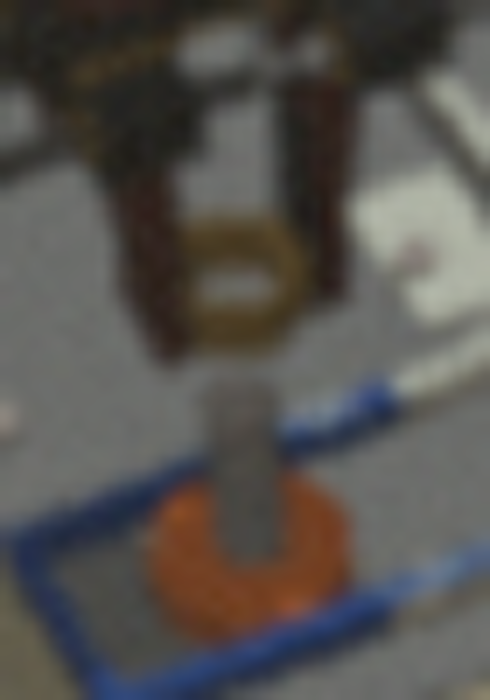

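```bash
python3 -m crank '[[[1.0,0,-0.15],[0,0,0],2.8],[[1.0,0,0],[0,0,0],2.8],[[0.5,0,0],[0,0,0],2.8],[[0,0,0],[0,0,0],2.8],[[0,0,0],[0,0,0],2.8]]' 
python3 -c "
from h import *
s=snap('side','s5')
crop(s,215,165,250,215,14,'s5')"
```

```text
t: 8.38
ee_pos: [447.1, -10.9, 77.2]
orientation: [-0.002, 1.571, 0.002]
ft_force: [0.3, -0.1, -1.0]
width: 30.9
```

View pics/s5.png

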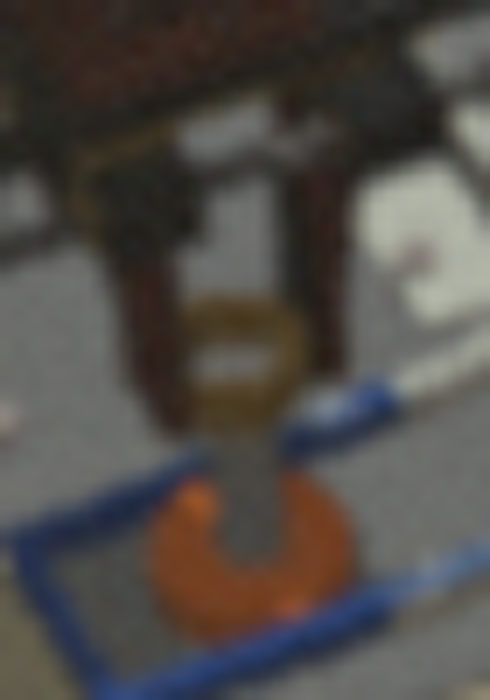

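```bash
python3 -m crank '[[[0.3,0.05,-0.1],[0,0,0],2.8],[[0.3,0,0],[0,0,0],2.8],[[0.0,0,0],[0,0,0],2.8]]' 
python3 -c "
from h import *
s=snap('side','s6');st()
crop(s,215,165,250,215,14,'s6')"
```

```text
t: 8.8
ee_pos: [445.9, -10.4, 71.0]
orientation: [-0.003, 1.571, 0.003]
ft_force: [0.5, -0.1, -0.9]
width: 31.1
t 8.85 tcp [445.97 -10.42  71.07] F [-0.78 -0.21 -0.73] w 31.2 jawdeg 0.18 q6 -0.05
[[-0.0, -0.003, 1.0], [0.0, 1.0, 0.003], [-1.0, 0.0, -0.0]]
```

View pics/s6.png

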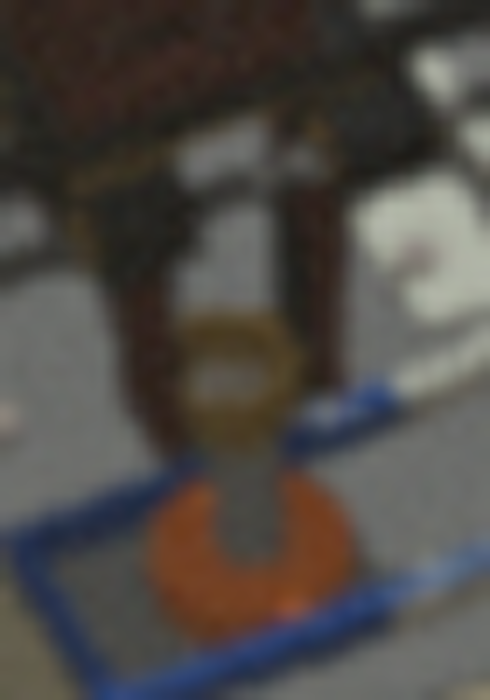

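```bash
python3 -m crank '[[[0.5,0,0],[0,0,0],2.8],[[0.5,0,0],[0,0,0],2.8]]'
python3 -m crank '[[[0,0,0],[0,0,0],2.8],[[0.0,0,0],[0,0,0],2.8]]' 
python3 -c "
from h import *
s=snap('side','s7');st()
crop(s,215,165,250,215,14,'s7')"
```

```text
t: 9.1
ee_pos: [446.1, -10.4, 60.9]
orientation: [-0.003, 1.571, 0.003]
ft_force: [-0.3, 0.0, -0.5]
width: 31.4
t: 9.35
ee_pos: [446.0, -10.4, 61.1]
orientation: [-0.002, 1.571, 0.003]
ft_force: [0.8, 0.5, -0.6]
width: 30.9
t 9.4 tcp [446.09 -10.42  61.17] F [-0.7   0.06 -0.1 ] w 31.3 jawdeg 0.18 q6 -0.05
[[-0.0, -0.003, 1.0], [-0.0, 1.0, 0.003], [-1.0, -0.0, -0.0]]
```

View pics/s7.png

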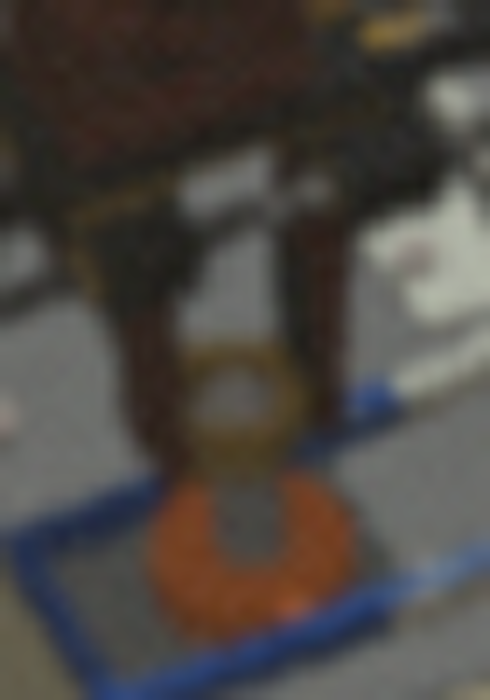

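```bash
python3 -m crank '[[[0.7,0,0],[0,0,0],2.8],[[0.7,0,0],[0,0,0],2.8],[[0.6,0,0],[0,0,0],2.8]]'
python3 -m crank '[[[0,0,0],[0,0,0],2.8],[[0.0,0,0],[0,0,0],2.8]]' 
python3 -c "
from h import *
s=snap('side','s8');st()
crop(s,215,165,250,215,14,'s8')"
```

```text
t: 9.78
ee_pos: [445.8, -10.4, 40.5]
orientation: [-0.002, 1.571, 0.003]
ft_force: [-0.2, 0.5, -0.9]
width: 31.0
t: 10.02
ee_pos: [446.1, -10.4, 41.1]
orientation: [-0.002, 1.571, 0.003]
ft_force: [-1.3, 1.2, -0.8]
width: 31.0
t 10.07 tcp [446.15 -10.42  41.24] F [-0.81  0.26 -1.33] w 30.9 jawdeg 0.19 q6 -0.05
[[0.0, -0.003, 1.0], [-0.0, 1.0, 0.003], [-1.0, -0.0, 0.0]]
```

View pics/s8.png

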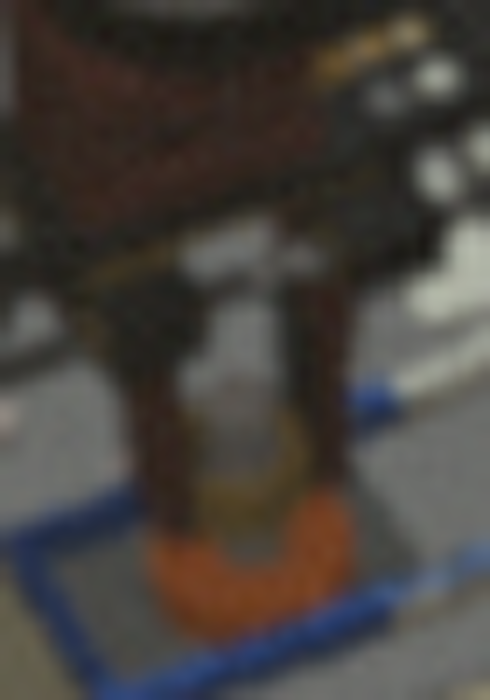

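```bash
python3 -m crank '[[[0.7,0,0],[0,0,0],2.8],[[0.6,0,0],[0,0,0],2.8],[[0.5,0,0],[0,0,0],2.8],[[0,0,0],[0,0,0],2.8]]'
python3 -m crank '[[[0.1,0,0],[0,0,0],2.8],[[0.0,0,0],[0,0,0],2.8]]'
```

```text
t: 10.58
ee_pos: [445.7, -10.4, 22.7]
orientation: [-0.002, 1.572, 0.003]
ft_force: [-0.1, 0.7, -0.7]
width: 31.2
t: 10.82
ee_pos: [446.1, -10.4, 22.2]
orientation: [-0.003, 1.571, 0.003]
ft_force: [0.0, 0.6, -1.2]
width: 31.0
```

```bash
python3 -m crank '[[[0,0,0],[0,0,0],4.2],[[0.0,0,0],[0,0,0],4.2],[[0.0,0,0],[0,0,0],4.2]]'
python3 -m crank '[[[-0.8,0,0],[0,0,0],4.2],[[-0.7,0,0],[0,0,0],4.2],[[0.0,0,0],[0,0,0],4.2]]'
python3 -c "
from h import *
s=snap('side','s9');st()
crop(s,215,165,250,215,14,'s9')"
```

```text
t: 11.2
ee_pos: [446.2, -10.4, 22.3]
orientation: [-0.003, 1.571, 0.003]
ft_force: [-0.6, 0.5, 0.1]
width: 42.1
t: 11.58
ee_pos: [446.7, -10.5, 38.0]
orientation: [-0.003, 1.569, 0.002]
ft_force: [0.2, 0.0, 0.3]
width: 41.9
t 11.62 tcp [446.39 -10.42  37.67] F [-0.43  0.8   0.47] w 42.5 jawdeg 0.18 q6 -0.05
[[0.001, -0.003, 1.0], [-0.0, 1.0, 0.003], [-1.0, -0.0, 0.001]]
```

View pics/s9.png

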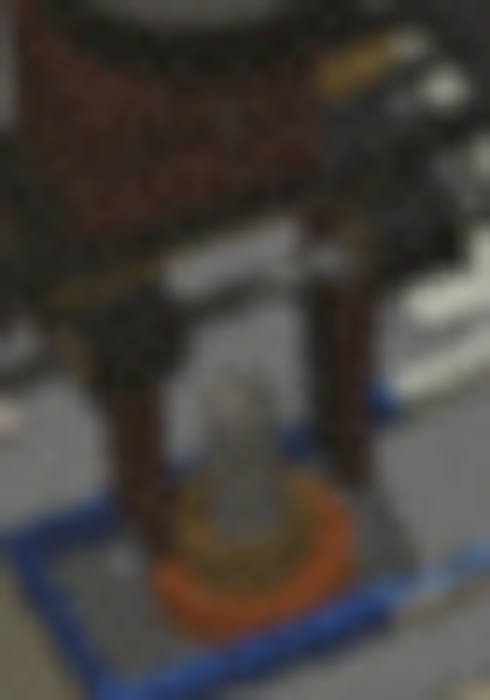

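```bash
python3 -m crank '[[[0.1,0,0],[-1,0,0],2.8],[[0,0,0],[0,0,0],2.4],[[0.0,0,0],[0,0,0],2.2],[[0.0,0,0],[0,0,0],2.2],[[0.0,0,0],[0,0,0],2.2]]'
python3 -c "
from h import *
s=snap('side','s10');st()
crop(s,215,165,250,215,14,'s10')"
```

```text
t: 12.25
ee_pos: [446.3, -10.4, 36.2]
orientation: [-0.016, 1.57, 0.016]
ft_force: [1.8, 0.2, -0.6]
width: 22.3
t 12.3 tcp [446.3  -10.43  36.2 ] F [ 1.72 -0.38 -0.3 ] w 21.5 jawdeg 1.18 q6 -0.07
[[0.0, -0.021, 1.0], [-0.0, 1.0, 0.021], [-1.0, -0.0, 0.0]]
```

View pics/s10.png

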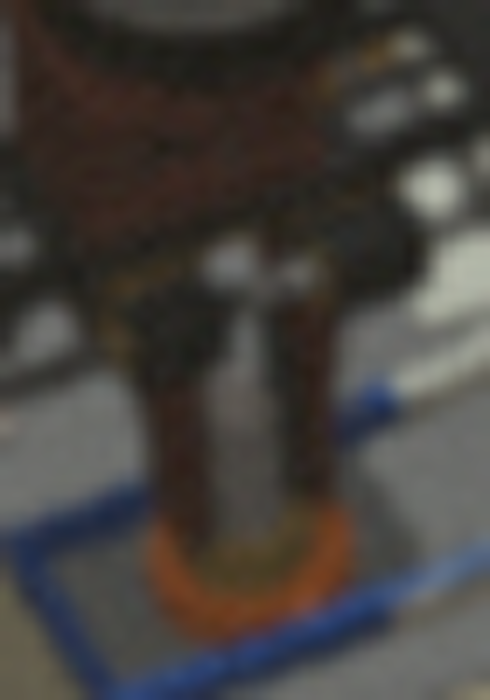

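```bash
python3 -m crank '[[[0,0,0.3],[0,0,0],2.2],[[0,0,0.5],[0,0,0],2.2],[[0,0,0.5],[0,0,0],2.2],[[0,0,0.5],[0,0,0],2.2],[[0,0,0.5],[0,0,0],2.2]]'
python3 -m crank '[[[0,0,0.5],[0,0,0],2.2],[[0,0,0.5],[0,0,0],2.2],[[0,0,0.5],[0,0,0],2.2]]'
```

```text
t: 12.92
ee_pos: [469.3, -9.9, 36.1]
orientation: [-0.016, 1.571, 0.016]
ft_force: [-2.0, -0.0, -1.6]
width: 21.4
t: 13.3
ee_pos: [484.4, -9.6, 36.2]
orientation: [-0.016, 1.571, 0.016]
ft_force: [-1.6, -0.3, -0.6]
width: 21.9
```

```bash
python3 -m crank '[[[0,0,0.5],[0,0,0],2.2],[[0,0,0.5],[0,0,0],2.2],[[0,0,0.5],[0,0,0],2.2],[[0,0,0.5],[0,0,0],2.2],[[0,0,0.4],[0,0,0],2.2]]'
python3 -c "
from h import *
s=snap('side','s11');st()
crop(s,200,140,280,210,9,'s11')"
```

```text
t: 13.92
ee_pos: [508.4, -9.1, 36.2]
orientation: [-0.016, 1.571, 0.016]
ft_force: [-1.4, 0.6, 0.1]
width: 22.0
t 13.97 tcp [509.06  -9.14  36.28] F [-0.64 -0.15 -0.52] w 21.9 jawdeg 1.19 q6 -0.06
[[0.001, -0.021, 1.0], [-0.0, 1.0, 0.021], [-1.0, -0.0, 0.001]]
```

View pics/s11.png

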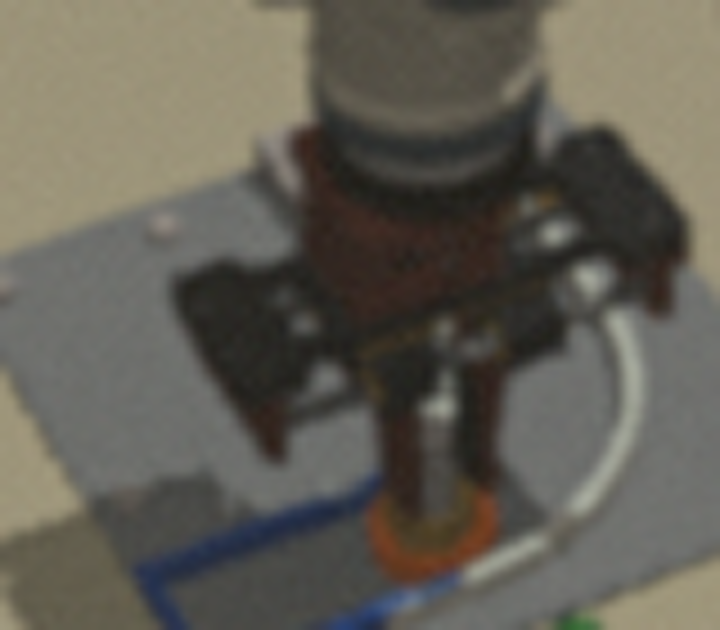

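```bash
python3 -m crank '[[[0,0,0.3],[0,0,0],2.2],[[0,0.03,0.7],[-5,0,0],2.2],[[0,0.03,0.7],[-5,0,0],2.2],[[0,0.03,0.7],[-5,0,0],2.2]]'
python3 -m crank '[[[0,0.03,0.7],[-5,0,0],2.2],[[0,0.03,0.7],[-5,0,0],2.2]]'
python3 -c "
from h import *
st()"
```

```text
t: 14.48
ee_pos: [531.9, -5.9, 36.2]
orientation: [-0.224, 1.559, 0.224]
ft_force: [-0.9, 0.1, -0.4]
width: 22.2
t: 14.72
ee_pos: [544.8, -0.8, 36.1]
orientation: [-0.36, 1.541, 0.361]
ft_force: [-2.4, 0.1, -0.0]
width: 22.3
t 14.72 tcp [544.79  -0.83  36.11] F [-2.42  0.12 -0.02] w 22.3 jawdeg 26.34 q6 -0.48
[[-0.001, -0.444, 0.896], [0.0, 0.896, 0.444], [-1.0, 0.0, -0.0]]
```

```bash
python3 -m crank '[[[0,0.03,0.7],[-5,0,0],2.2],[[0,0.03,0.7],[-5,0,0],2.2],[[0,0.03,0.7],[-5,0,0],2.2]]'
python3 -m crank '[[[0,0.03,0.7],[-5,0,0],2.2],[[0,0.03,0.7],[-5,0,0],2.2]]'
python3 -c "
from h import *
s=snap('side','s12');st()
crop(s,200,140,280,210,9,'s12')"
```

```text
t: 15.1
ee_pos: [562.2, 10.8, 36.1]
orientation: [-0.564, 1.497, 0.565]
ft_force: [-1.9, -0.8, 0.1]
width: 22.1
t: 15.35
ee_pos: [571.9, 20.9, 36.1]
orientation: [-0.699, 1.456, 0.7]
ft_force: [-1.1, -0.2, 0.0]
width: 22.0
t 15.4 tcp [572.86  21.4   36.25] F [ 1.49 -0.03  0.67] w 22.1 jawdeg 51.55 q6 -0.88
[[0.001, -0.783, 0.622], [0.0, 0.622, 0.783], [-1.0, -0.001, 0.001]]
```

View pics/s12.png

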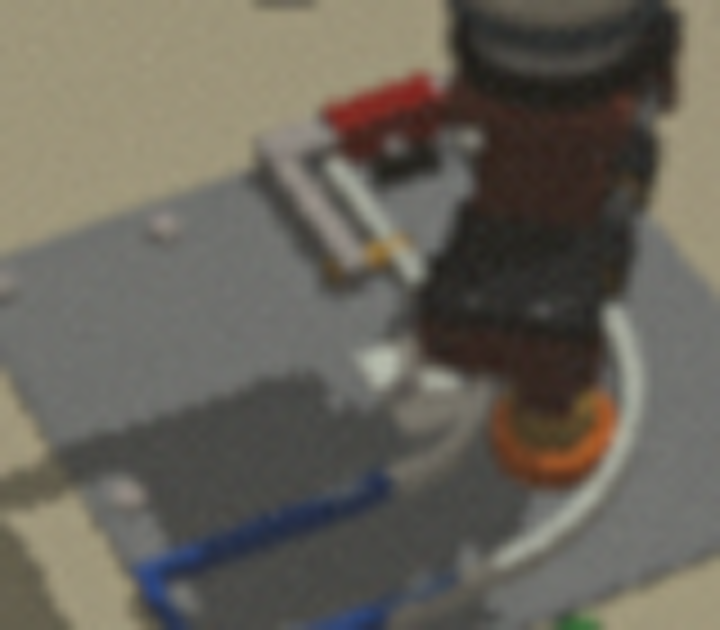

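```bash
python3 -m crank '[[[0,0.03,0.7],[-5,0,0],2.2],[[0,0.03,0.7],[-5,0,0],2.2],[[0,0.03,0.7],[-5,0,0],2.2],[[0,0.03,0.7],[-5,0,0],2.2]]'
python3 -m crank '[[[0,0.03,0.7],[-5,0,0],2.2],[[0,0.03,0.7],[-5,0,0],2.2],[[0,0,0.7],[-5,0,0],2.2],[[0,0,0.5],[-5,0,0],2.2]]'
python3 -c "
from h import *
s=snap('side','s13');st()
crop(s,200,140,280,210,9,'s13')"
```

```text
t: 15.9
ee_pos: [585.4, 45.2, 36.1]
orientation: [-0.965, 1.347, 0.965]
ft_force: [-0.4, -1.7, 0.5]
width: 21.9
t: 16.4
ee_pos: [590.3, 70.7, 36.2]
orientation: [-1.226, 1.199, 1.225]
ft_force: [-1.4, -1.8, -0.8]
width: 22.0
t 16.45 tcp [590.41  71.22  36.22] F [ 0.79  1.6  -0.2 ] w 22.0 jawdeg 91.48 q6 -1.5
[[0.0, -1.0, -0.026], [0.0, -0.026, 1.0], [-1.0, -0.0, 0.0]]
```

View pics/s13.png

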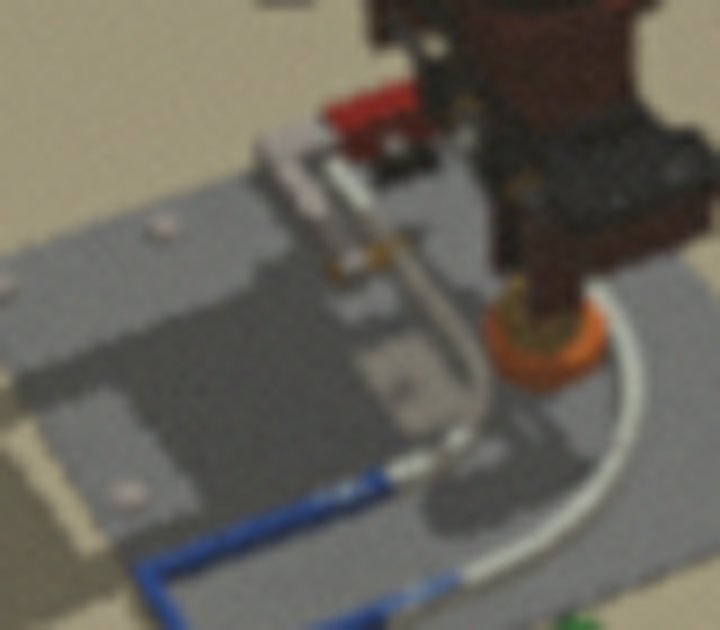

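```bash
python3 -m crank '[[[0,0,0.5],[0,0,0],2.0],[[0,0,0.5],[0,0,0],2.0],[[0,0,0.5],[0,0,0],2.0],[[0,0,0.5],[0,0,0],2.0],[[0,0,0.5],[0,0,0],2.0]]'
python3 -m crank '[[[0,0,0.5],[0,0,0],2.0],[[0,0,0.5],[0,0,0],2.0],[[0,0,0.3],[0,0,0],2.0]]'
python3 -c "
from h import *
s=snap('side','s14');t=snap('top','t14');st()
crop(s,200,140,280,210,9,'s14');crop(t,180,140,290,240,7,'t14')"
```

```text
t: 17.08
ee_pos: [589.7, 96.1, 36.2]
orientation: [-1.224, 1.199, 1.224]
ft_force: [0.1, -1.1, 1.1]
width: 20.3
t: 17.45
ee_pos: [589.4, 109.1, 36.2]
orientation: [-1.225, 1.199, 1.225]
ft_force: [0.3, -1.3, 1.0]
width: 20.1
t 17.55 tcp [589.35 109.23  36.12] F [-0.61 -0.06 -0.1 ] w 20.3 jawdeg 91.2 q6 -1.43
[[-0.0, -1.0, -0.021], [0.0, -0.021, 1.0], [-1.0, 0.0, 0.0]]
```

View pics/s14.png

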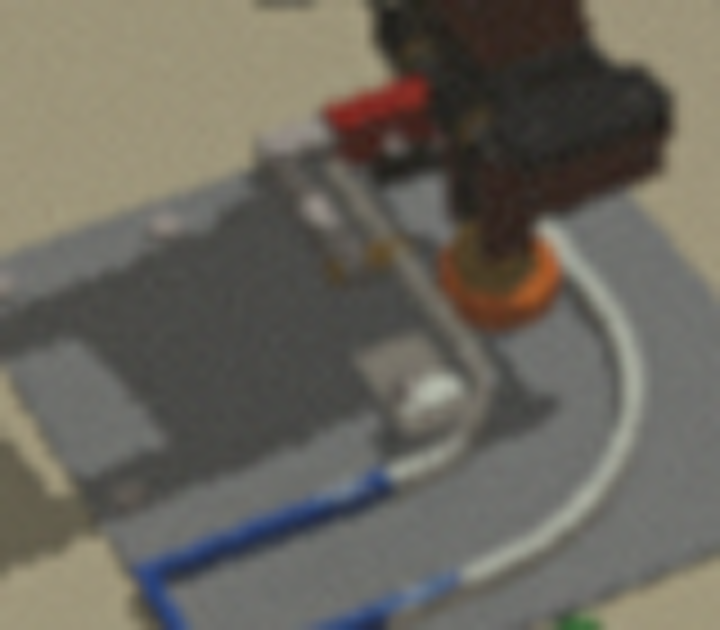

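View pics/t14.png

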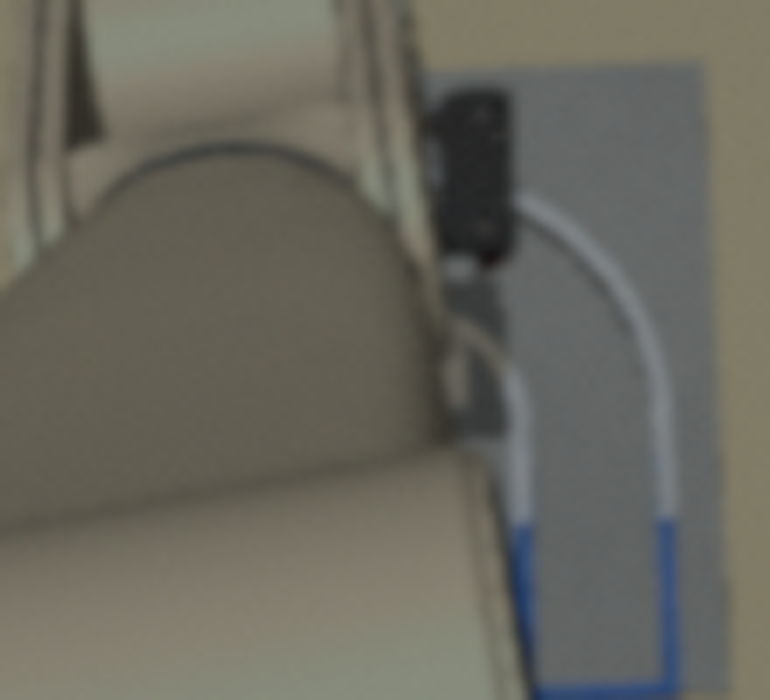

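Carrier is in the exit leg with the nut on. Now ease into the pins in small steps, watching the force.

```bash
python3 -m crank '[[[0,0,0.3],[0,0,0],2.0],[[0,0,0.3],[0,0,0],2.0]]'
python3 -m crank '[[[0,0,0.3],[0,0,0],2.0],[[0,0,0.2],[0,0,0],2.0]]'
for i in 1; do python3 -m crank '[[[0,0,0.2],[0,0,0],2.0],[[0,0,0.2],[0,0,0],2.0]]'; done
python3 -m crank '[[[0,0,0.2],[0,0,0],2.0]]'
python3 -m crank '[[[0,0,0.2],[0,0,0],2.0]]'
```

```text
t: 17.8
ee_pos: [589.2, 114.8, 36.1]
orientation: [-1.224, 1.2, 1.224]
ft_force: [-0.4, -1.4, -0.1]
width: 19.8
t: 18.05
ee_pos: [589.1, 119.9, 36.1]
orientation: [-1.224, 1.199, 1.225]
ft_force: [-0.2, -1.2, 0.1]
width: 20.0
t: 18.3
ee_pos: [589.0, 123.9, 36.1]
orientation: [-1.224, 1.199, 1.224]
ft_force: [0.2, -1.7, -0.4]
width: 19.7
t: 18.42
ee_pos: [589.0, 125.9, 36.1]
orientation: [-1.224, 1.199, 1.224]
ft_force: [0.6, -1.0, -0.5]
width: 20.2
t: 18.55
ee_pos: [588.8, 127.8, 36.1]
orientation: [-1.224, 1.2, 1.225]
ft_force: [-0.6, -2.9, 0.2]
width: 20.0
```

```bash
for i in 1 2; do echo; done
python3 -m crank '[[[0,0,0.15],[0,0,0],2.0]]' | grep -E "ee_pos|force"
python3 -m crank '[[[0,0,0.15],[0,0,0],2.0]]'| grep -E "ee_pos|force"
python3 -m crank '[[[0,0,0.15],[0,0,0],2.0]]'| grep -E "ee_pos|force"
python3 -m crank '[[[0,0,0.15],[0,0,0],2.0]]'| grep -E "ee_pos|force"
```

```text
ee_pos: [588.6, 129.2, 36.1]
ft_force: [0.3, -1.6, -0.1]
ee_pos: [588.8, 130.3, 36.3]
ft_force: [-1.6, -7.6, 4.2]
ee_pos: [589.1, 131.4, 36.5]
ft_force: [-0.4, -8.3, 4.9]
ee_pos: [589.3, 132.8, 36.7]
ft_force: [-0.3, -8.6, 4.2]
```

```bash
python3 -m crank '[[[0,0,0.1],[0,0,0],2.0]]' | grep -E "ee_pos|force"
python3 -m crank '[[[0,0,0.1],[0,0,0],2.0]]'| grep -E "ee_pos|force"
python3 -c "
from h import *
s=snap('side','s15');st()
crop(s,195,130,275,200,9,'s15')"
```

```text
ee_pos: [589.3, 133.8, 36.7]
ft_force: [1.1, -7.8, 5.1]
ee_pos: [589.3, 134.8, 36.7]
ft_force: [-0.0, -8.6, 4.1]
t 19.35 tcp [589.3  134.94  36.67] F [-0.95 -5.71  3.44] w 19.6 jawdeg 91.2 q6 -1.38
[[0.001, -1.0, -0.021], [-0.001, -0.021, 1.0], [-1.0, -0.001, -0.001]]
```

View pics/s15.png

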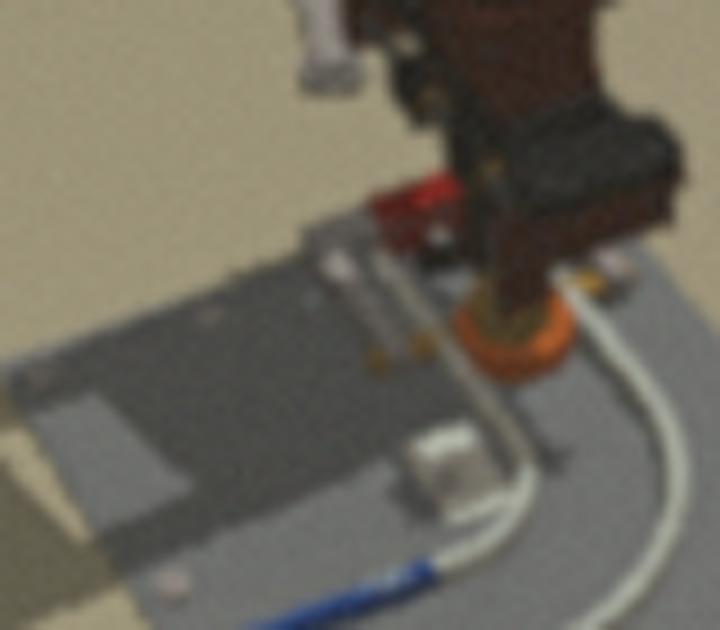

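```bash
python3 -m crank '[[[0,0,0.1],[0,0,0],2.0]]' | grep -E "ee_pos|force"
python3 -m crank '[[[0,0,0.1],[0,0,0],2.0]]'| grep -E "ee_pos|force"
python3 -m crank '[[[0,0,0.1],[0,0,0],2.0]]' | grep -E "ee_pos|force"
python3 -m crank '[[[0,0,0.1],[0,0,0],2.0]]'| grep -E "ee_pos|force"
python3 -m crank '[[[0,0,0.1],[0,0,0],2.0]]'| grep -E "ee_pos|force"
```

```text
ee_pos: [589.3, 135.8, 36.7]
ft_force: [-0.9, -8.6, 3.2]
ee_pos: [589.2, 136.8, 36.7]
ft_force: [-1.2, -7.7, 3.8]
ee_pos: [589.2, 137.9, 36.6]
ft_force: [-0.8, -7.6, 4.1]
ee_pos: [589.1, 138.9, 36.6]
ft_force: [0.4, -6.7, 2.7]
ee_pos: [589.1, 140.0, 36.6]
ft_force: [-0.3, -5.6, 2.9]
```

```bash
python3 -m crank '[[[0,0,0.15],[0,0,0],2.0]]' | grep -E "ee_pos|force"
python3 -m crank '[[[0,0,0.15],[0,0,0],2.0]]'| grep -E "ee_pos|force"
python3 -m crank '[[[0,0,0.15],[0,0,0],2.0]]' | grep -E "ee_pos|force"
python3 -m crank '[[[0,0,0.15],[0,0,0],2.0]]'| grep -E "ee_pos|force"
python3 -m crank '[[[0,0,0.15],[0,0,0],2.0]]'| grep -E "ee_pos|force"
```

```text
ee_pos: [589.0, 141.5, 36.5]
ft_force: [-0.3, -5.6, 1.6]
ee_pos: [588.9, 143.2, 36.4]
ft_force: [0.1, -4.6, 1.3]
ee_pos: [588.8, 145.0, 36.3]
ft_force: [0.4, -4.1, 0.3]
ee_pos: [588.7, 146.7, 36.2]
ft_force: [0.6, -4.1, 0.3]
ee_pos: [588.6, 148.5, 36.1]
ft_force: [0.2, -2.3, -1.0]
```

```bash
python3 -m crank '[[[0,0,0.15],[0,0,0],2.0]]' | grep -E "ee_pos|force"
python3 -m crank '[[[0,0,0.15],[0,0,0],2.0]]'| grep -E "ee_pos|force"
python3 -m crank '[[[0,0,0.1],[0,0,0],2.0]]' | grep -E "ee_pos|force"
python3 -c "
from h import *
s=snap('side','s16');st()
crop(s,195,130,275,200,9,'s16')"
```

```text
ee_pos: [588.5, 150.1, 36.1]
ft_force: [-1.1, -1.2, -0.9]
ee_pos: [588.5, 151.6, 36.1]
ft_force: [-1.1, -1.7, -1.4]
ee_pos: [588.5, 152.6, 36.2]
ft_force: [-0.8, -0.9, -0.6]
t 21.02 tcp [588.63 152.67  36.24] F [ 0.31  0.25 -0.69] w 20.0 jawdeg 91.19 q6 -1.36
[[0.0, -1.0, -0.021], [0.0, -0.021, 1.0], [-1.0, -0.0, 0.0]]
```

View pics/s16.png

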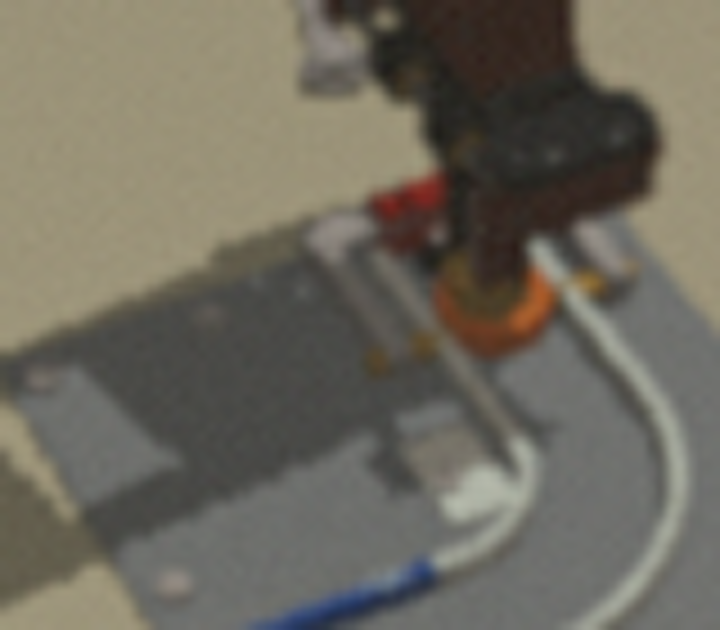

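Run:
```python
from h import *
s=load("s16");t0=load("t0");s0=load("s0")
for y in(138,142,146,150,154): 
    p=proj(s,[[590,y,18]])[0]; print(y,p,((p-[195,130]+.5)*9).round())
# pins in side view
c=lambda x,y:(195+(x+.5)/9-.5,130+(y+.5)/9-.5)
print(onz(s,[c(425,345),c(592,283)],10.5).round(1), onz(s,[c(425,345),c(592,283)],16).round(1))
print("carrier top disc",onz(s,[c(495,300)],18).round(1))
h=cv2.cvtColor(s["pixels"],cv2.COLOR_RGB2HSV);m=cv2.inRange(h,(3,150,80),(16,255,255));m[:, :235]=0;m[:,262:]=0;m[:155]=0;m[175:]=0
ys,xs=np.nonzero(m);print(len(xs),xs.mean(),ys.mean(),xs.min(),xs.max(),ys.min(),ys.max())
```

```text
138 [250.83586474 164.56018259] [507. 316.]
142 [250.36419828 163.91368299] [503. 310.]
146 [249.89412621 163.26936219] [499. 304.]
150 [249.42564014 162.62720876] [494. 298.]
154 [248.95873172 161.98721134] [490. 292.]
[[555.3 144.4  10.5]
 [634.4 146.8  10.5]] [[553.  139.   16. ]
 [631.6 141.4  16. ]]
carrier top disc [[589.8 148.5  18. ]]
48 250.39583333333334 164.58333333333334 244 256 160 168
```

```bash
python3 -m crank '[[[0,0,0.15],[0,0,0],2.0]]' | grep -E "ee_pos|force"
python3 -m crank '[[[0,0,0.15],[0,0,0],2.0]]'| grep -E "ee_pos|force"
python3 -m crank '[[[0,0,0.15],[0,0,0],2.0]]' | grep -E "ee_pos|force"
```

```text
ee_pos: [588.6, 153.9, 36.3]
ft_force: [0.1, -1.2, -0.0]
ee_pos: [588.5, 155.4, 36.2]
ft_force: [-0.1, -0.2, -0.2]
ee_pos: [588.5, 156.9, 36.3]
ft_force: [-0.6, -0.3, -0.2]
```

```bash
python3 -m crank '[[[0,0,0.1],[0,0,0],2.0]]' | grep -E "ee_pos|force"
python3 -m crank '[[[0,0,0.1],[0,0,0],2.0]]'| grep -E "ee_pos|force"
python3 -c "
from h import *
s=snap('side','s17');st()
crop(s,195,130,275,200,9,'s17')"
```

```text
ee_pos: [588.5, 158.0, 36.3]
ft_force: [0.3, 0.4, 0.7]
ee_pos: [588.5, 158.9, 36.2]
ft_force: [-0.7, 0.2, 0.5]
t 21.7 tcp [588.43 158.94  36.21] F [ 1.54 -0.06  0.33] w 20.1 jawdeg 91.19 q6 -1.35
[[0.0, -1.0, -0.021], [0.0, -0.021, 1.0], [-1.0, -0.0, 0.0]]
```

View pics/s17.png

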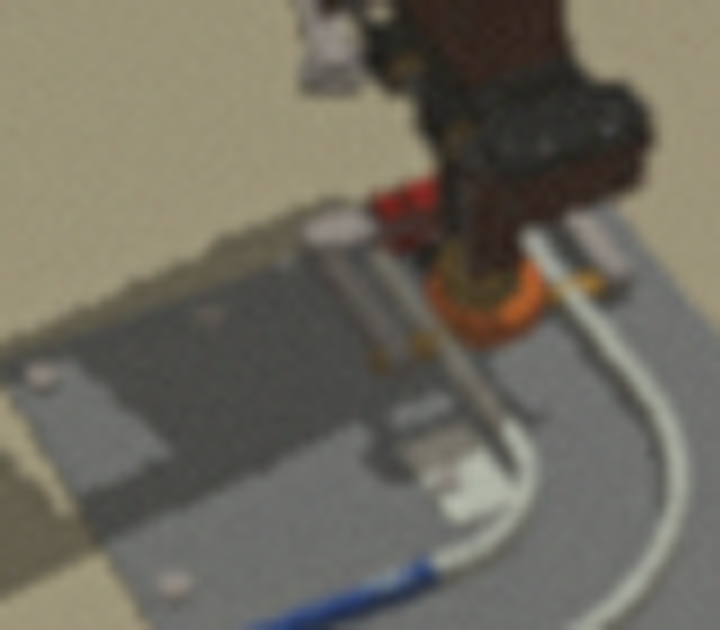

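```bash
python3 -m crank '[[[0,0,0.1],[0,0,0],2.0]]' | grep -E "ee_pos|force"
python3 -m crank '[[[0,0,0.1],[0,0,0],2.0]]'| grep -E "ee_pos|force"
python3 -m crank '[[[0,0,0.1],[0,0,0],2.0]]'| grep -E "ee_pos|force"
```

```text
ee_pos: [588.4, 159.6, 36.2]
ft_force: [-0.6, -1.8, 0.3]
ee_pos: [588.3, 160.5, 36.2]
ft_force: [0.3, -3.8, 1.1]
ee_pos: [588.4, 161.2, 36.3]
ft_force: [-0.6, -6.6, 2.9]
```

```bash
python3 -m crank '[[[0,0,0],[0,0,0],2.0]]'| grep -E "ee_pos|force"
python3 -m crank '[[[0,0,-0.3],[0,0,0],3.2],[[0,0,0],[0,0,0],3.2],[[0,0,0],[0,0,0],3.2]]'
python3 -m crank '[[[-2,0,0],[0,0,0],3.2],[[-3,0,0],[0,0,0],3.2],[[-4,0,0],[0,0,0],3.2],[[-5,0,0],[0,0,0],3.2]]'
```

```text
ee_pos: [588.3, 161.1, 36.3]
ft_force: [0.1, -5.0, 2.1]
t: 22.58
ee_pos: [588.4, 158.9, 36.1]
orientation: [-1.224, 1.199, 1.224]
ft_force: [0.6, -0.5, -0.4]
width: 31.9
t: 23.08
ee_pos: [587.9, 158.7, 178.2]
orientation: [-1.224, 1.2, 1.225]
ft_force: [0.2, -0.6, 0.0]
width: 31.9
```

```bash
python3 -m crank '[[[0,2,-4],[0,0,0],3.2],[[0,3,-5],[0,0,0],3.2],[[0,3,-5],[0,0,0],3.2],[[0,3,-5],[0,0,0],3.2],[[0,3,-5],[0,0,0],3.2]]'
python3 -m crank '[[[0,0,-5],[0,0,0],3.2],[[0,0,-5],[0,0,0],3.2],[[0,0,-5],[0,0,0],3.2]]'
python3 -c "
from h import *
s=snap('side','s18');t=snap('top','t18');st()
crop(s,195,130,275,200,9,'s18');crop(t,180,140,290,240,7,'t18')"
```

```text
t: 23.7
ee_pos: [452.8, -85.4, 177.6]
orientation: [-1.226, 1.198, 1.223]
ft_force: [0.9, 0.4, 1.0]
width: 32.0
t: 24.08
ee_pos: [456.6, -235.9, 177.8]
orientation: [-1.226, 1.199, 1.222]
ft_force: [0.5, 0.1, -0.4]
width: 32.1
t 24.18 tcp [ 457.34 -238.19  177.87] F [-0.15  1.05 -0.42] w 31.7 jawdeg 90.97 q6 -2.09
[[0.003, -1.0, -0.017], [-0.002, -0.017, 1.0], [-1.0, -0.003, -0.002]]
```

View pics/s18.png

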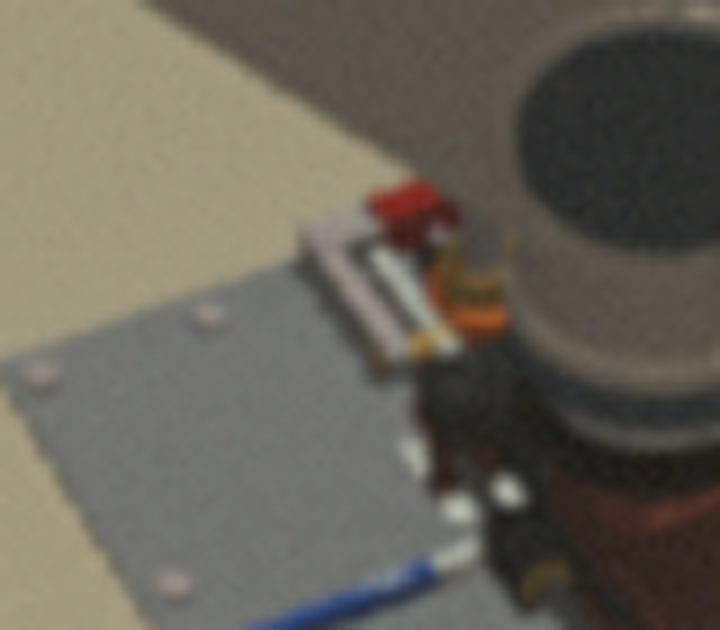

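View pics/t18.png

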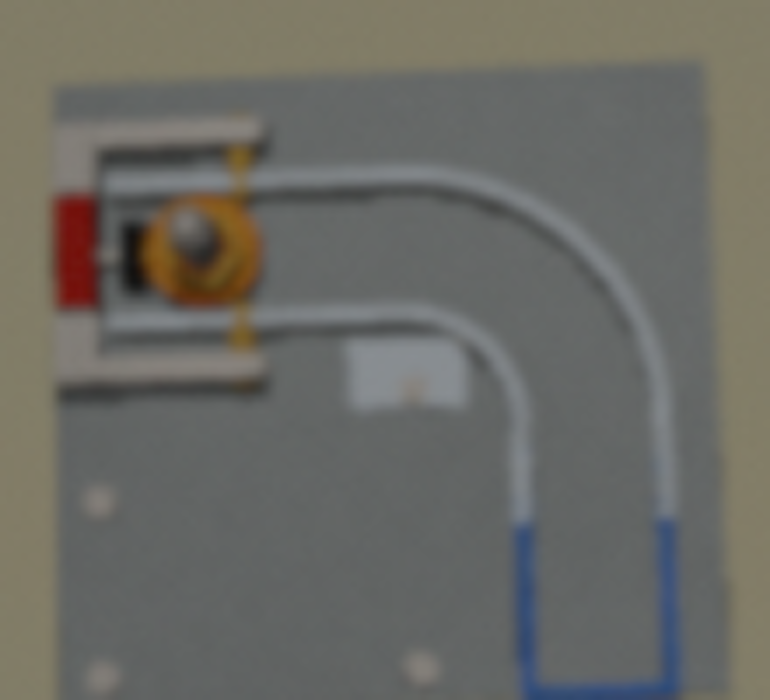

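Run:
```python
from h import *
t=load("t18")
c=lambda x,y:(180+(x+.5)/7-.5,140+(y+.5)/7-.5)
d=onz(t,[c(202,250)],18)[0];print("disc",d,"tip",onz(t,[c(192,228)],74),"pins",onz(t,[c(240,165),c(241,330)],10.5))
p=proj(t,[[d[0],d[1],18],[d[0],d[1],34],[d[0],d[1],74]]);print("upright px crop",((p-[180,140]+.5)*7).round())
im=t;h=cv2.cvtColor(im["pixels"],cv2.COLOR_RGB2HSV)
m=cv2.inRange(h,(3,90,60),(22,255,255));z=np.zeros_like(m);z[164:186,198:220]=m[164:186,198:220]
e=cv2.fitEllipse(cv2.convexHull(max(cv2.findContours(z,0,1)[0],key=len)));print(e,onz(im,[e[0]],18))
crop(t,190,155,230,190,18,'t18c')
```

```text
disc [590.52823806 155.61550949  18.        ] tip [[588.5508044  152.69268078  74.        ]] pins [[629.08787973 140.30905201  10.5       ]
 [556.87690661 139.65380932  10.5       ]]
upright px crop [[203. 251.]
 [198. 243.]
 [185. 224.]]
((208.87953186035156, 175.3272247314453), (17.50752830505371, 19.581743240356445), 165.33050537109375) [[590.37609632 154.25941879  18.        ]]
```

View pics/t18c.png

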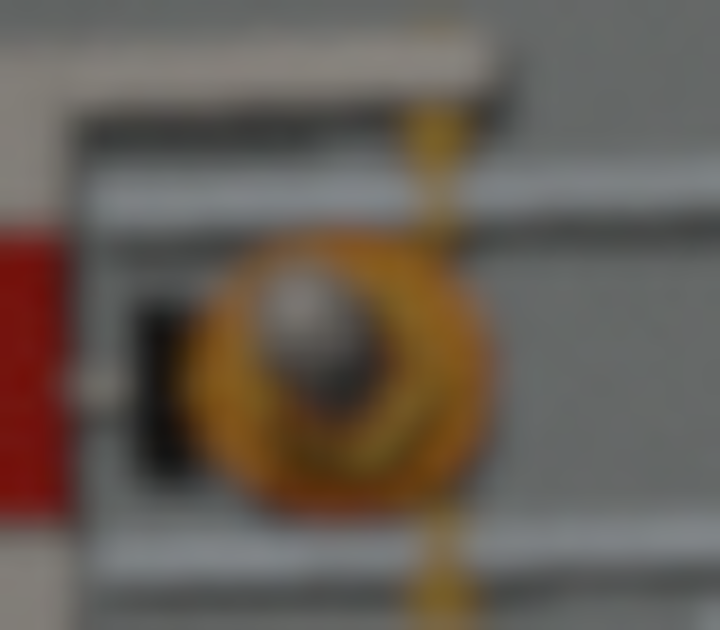

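Run:
```python
from h import *
t0=load("t0");t=load("t18")
for nm,im in(("t0",t0),("t18",t)):
    h=cv2.cvtColor(im["pixels"],cv2.COLOR_RGB2HSV)
    print(nm)
    for r in list(range(163,172))+list(range(180,190)): print(r,h[r,211:217,0].tolist(),h[r,211:217,1].tolist())
crop(t0,190,155,230,190,18,'t0p')
```

```text
t0
163 [24, 19, 20, 20, 20, 20] [14, 77, 137, 153, 111, 42]
164 [75, 19, 20, 19, 20, 18] [5, 37, 95, 106, 59, 12]
165 [102, 24, 19, 19, 20, 90] [10, 10, 58, 74, 32, 4]
166 [102, 20, 19, 19, 19, 45] [10, 13, 60, 83, 43, 5]
167 [60, 19, 19, 19, 18, 21] [3, 38, 97, 121, 81, 22]
168 [30, 20, 19, 19, 19, 21] [7, 40, 98, 124, 86, 26]
169 [80, 45, 24, 26, 30, 75] [8, 6, 17, 30, 15, 6]
170 [80, 90, 80, 75, 90, 90] [8, 8, 9, 6, 9, 6]
171 [80, 80, 80, 80, 75, 80] [8, 8, 8, 8, 5, 8]
180 [80, 80, 75, 80, 83, 80] [8, 8, 10, 8, 10, 8]
181 [90, 80, 75, 75, 70, 75] [8, 8, 5, 5, 8, 5]
182 [90, 45, 23, 21, 21, 38] [5, 5, 21, 33, 26, 10]
183 [80, 26, 20, 19, 19, 23] [7, 20, 62, 90, 67, 20]
184 [98, 20, 19, 19, 20, 26] [9, 13, 59, 96, 67, 16]
185 [100, 30, 20, 19, 19, 23] [12, 6, 49, 89, 58, 9]
186 [100, 17, 19, 19, 20, 19] [7, 21, 73, 117, 87, 27]
187 [20, 20, 20, 20, 19, 19] [9, 65, 124, 156, 137, 77]
188 [25, 19, 20, 21, 20, 19] [19, 78, 138, 166, 155, 100]
189 [24, 20, 19, 19, 19, 18] [13, 50, 102, 121, 110, 70]
t18
163 [24, 18, 20, 20, 20, 20] [14, 76, 136, 154, 111, 41]
164 [60, 18, 19, 20, 20, 23
[... 288 characters left out ...]
192, 159, 77, 9]
170 [18, 18, 17, 16, 14, 15] [191, 194, 197, 165, 97, 35]
171 [19, 19, 18, 17, 15, 13] [176, 188, 198, 180, 137, 69]
180 [20, 17, 16, 16, 14, 12] [187, 200, 214, 204, 172, 84]
181 [16, 15, 16, 15, 14, 12] [205, 211, 215, 190, 122, 31]
182 [15, 15, 16, 17, 17, 20] [205, 194, 185, 159, 86, 17]
183 [11, 14, 17, 19, 19, 20] [117, 113, 124, 132, 81, 22]
184 [8, 15, 19, 19, 20, 23] [19, 32, 69, 100, 66, 17]
185 [102, 20, 18, 19, 19, 30] [10, 6, 51, 90, 56, 8]
186 [90, 19, 19, 19, 19, 16] [7, 18, 72, 115, 84, 26]
187 [23, 18, 19, 20, 20, 19] [12, 62, 122, 156, 134, 81]
188 [24, 20, 20, 20, 20, 19] [16, 78, 140, 160, 151, 103]
189 [24, 19, 20, 19, 19, 19] [13, 52, 101, 118, 112, 72]
```

View pics/t0p.png

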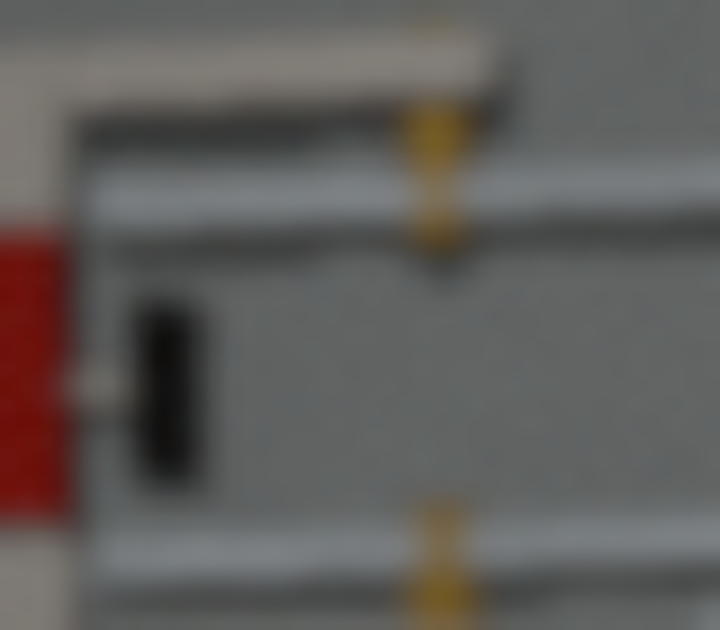

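Run:
```python
from h import *
t0=load("t0");t=get_image("top")
a=t0["pixels"].astype(int);b=t["pixels"].astype(int)
for r in list(range(153,160))+list(range(190,198)): print(r,a[r,211:218,0].tolist(),b[r,211:218,0].tolist())
print("buffer row176",a[176,194:203,0],b[176,194:203,0])
d=np.abs(a-b).sum(2)
for n,(x,y) in dict(steel=(374,177),esc=(415,166),tape=(354,119),elbow=(123,232),wrench=(128,167),seal=(412,269)).items(): print(n,d[y-12:y+12,x-14:x+14].mean().round(1))
```

```text
153 [95, 96, 95, 96, 96, 96, 96] [100, 101, 99, 99, 100, 99, 100]
154 [95, 95, 95, 96, 96, 96, 97] [99, 100, 98, 99, 99, 100, 100]
155 [97, 98, 98, 99, 100, 99, 97] [101, 102, 103, 104, 105, 103, 102]
156 [108, 109, 111, 112, 111, 107, 102] [112, 113, 115, 116, 116, 112, 107]
157 [124, 125, 125, 126, 124, 118, 105] [129, 129, 131, 131, 129, 122, 109]
158 [130, 129, 130, 130, 127, 119, 101] [135, 135, 135, 135, 133, 123, 105]
159 [120, 119, 121, 122, 117, 108, 91] [124, 125, 125, 126, 122, 111, 96]
190 [114, 118, 122, 124, 120, 112, 103] [119, 123, 127, 128, 125, 117, 108]
191 [126, 128, 129, 128, 128, 123, 113] [131, 132, 134, 134, 132, 128, 116]
192 [129, 129, 129, 127, 124, 119, 109] [134, 133, 133, 132, 130, 125, 113]
193 [114, 115, 115, 113, 108, 101, 92] [120, 120, 119, 117, 112, 106, 97]
194 [82, 83, 84, 85, 79, 74, 70] [87, 87, 88, 87, 83, 76, 76]
195 [60, 63, 64, 66, 64, 62, 65] [65, 67, 68, 67, 67, 63, 67]
196 [74, 73, 72, 70, 70, 71, 75] [77, 76, 75, 74, 73, 76, 80]
197 [89, 91, 87, 85, 83, 88, 90] [94, 94, 92, 89, 87, 91, 94]
buffer row176 [ 96 103  94  60  27  20  37  66  89] [100 108  98  64  30  42  85 117 130]
steel 44.2
esc 13.6
tape 13.4
elbow 13.2
wrench 13.5
seal 11.3
```

```bash
python3 -c "
from h import *
im=get_image('side');crop(im,280,240,350,290,8,'s19')
close_job()"
```

```text
the job is handed in; nothing more can be done
```

View pics/s19.png

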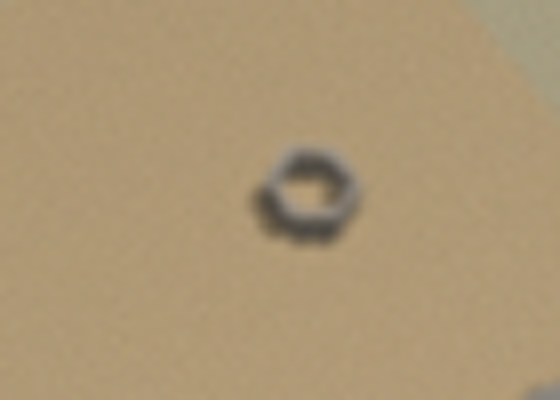

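The job is handed in at about 24 s: the brass nut is on the orange carrier's post, and the carrier is past both pins and resting against the black buffer. The interface gives no verdict.

**What I did:** I placed the nut on the post, then closed the fingers loosely around the post and pushed the carrier along. It took 1–3 N along the entry leg and round the bend, up to 8.6 N through the pins and 6.6 N at the buffer. These are wrist readings at the end of each row, so a brief higher peak would not show. I then opened the fingers and backed away to a height of about 178 mm.

**Last checks:**
- **Carrier position:** the top picture shows it upright, about 15 mm past the pins (14.3–15.6 mm by two fits, against 15.5 mm in the drawing).
- **Pins:** their outer ends look the same as before the run, so both appear to be fully out.
- **Bystanders:** the top picture shows no change around the flange, tape, elbow, wrench or jar. That comparison did flag the steel nut (44, against about 13 for the others). I took this to be the arm or its shadow. The side picture shows the nut at the same place as before, but I viewed it only after handing in.

**Disagreements:** the side camera made the gripped nut look 2–3 mm too far along x. I shifted about 2.5 mm for that, but touch later showed the original camera position of the post was right; the nut still fitted. At the stop, the arm reading put the post up to about 7 mm further along y than the cameras did. The slack of the loose grip and some lean of the post may explain part of it; I trusted the cameras.

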